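Clamp the draw latch of the cedar crate bench

TASK

The lid of the cedar crate bench is shut but its draw latch hangs open, folded back towards the robot. Swing the latch's loop over by its yellow grip, feel gently for the slot of the bright metal keeper on the lid and hook the loop's crossbar into it without pressing hard on keeper or lid, then push the lever over past its centre until it snaps fully flat and clamps. Leave everything that stands on and around the crate where it is.

Things in the scene. Friction and masses are not known exactly. Their poses are not given: they have to be found in the camera images.
- crate: Fixed cedar crate 300 (x) x 460 (y) x 120 mm high. Origin: centre of its underside; z up, x from front ledge (robot side) to lid hinge. Flat top: fixed ledge x -150 to -32, flush lid x -30 to 150. The latch works in its xz plane at y = 0: base on the ledge, keeper on the lid. Things standing on it are under 65 mm tall and keep 85 mm from y = 0.
- lid: Wooden lid 180 x 460 x 16 mm, shut, hinged on its far (+x) edge. Origin on the hinge line, level with the crate's top (crate x 150, z 120); axes parallel to the crate's when shut. Carries the keeper.
- lever_pivot (a point): Axis of the lever, parallel to crate y: crate x -60, y 0, z 136 (16 mm above the top). Fixed to the crate. The loop's pin sits on the lever 20 mm from this axis, 10 deg further round (in the sense of growing joint lever) than the lever's centre line.
- lever (a joint): Lever angle, rad. 0: pointing 60 deg above crate +x; grows as the tip swings up, back and down to -x (the robot); 2.094: end stop, lying level along -x, clamped. Steel lever 80 mm long (plate 17 wide, 6 thick, from 28 to 80 mm). Friction (0.06 N m) holds it where left. Once hooked it needs up to about 10 N at the tip until past centre (about 1.82), then snaps on.
- lever_tip (a point): End of the lever on its centre line, 80 mm from the pivot. Axes: x from pivot to tip, y = crate y; the face to push has normal -z (towards the keeper while open, on top when clamped, black patch).
- bail: The loop: a frame 29 mm wide (y) hinged on the lever's pin (its origin). x along the loop to its crossbar, y = crate y, z its upper side when laid over the keeper. Starts folded back, standing up and leaning to the robot; cannot fold closer than 8 deg to the lever. Swings almost freely, falls forward once past upright. Its end (crossbar, grip) slides on a spring, see draw.
- bar (a point): Centre of the loop's crossbar, a steel bar 8 mm in diameter along y, 72 mm (plus draw) from the pin along bail x. Axes as bail.
- grip (a point): Centre of the loop's yellow grip, a block 16 (x) x 29 (y) x 28 (z) mm, 16 mm beyond (+x) and 28 mm above (+z) the crossbar's centre; axes as bail. Can be pinched from above across its 29 mm (along crate y) at any tilt of the loop; it turns between the pads as the loop swings. Yellow side plates in the same planes join it to the frame below.
- draw (a joint): How far the loop's end is drawn out along bail x against its spring, m: 0 at rest, 18 N to start, then 2 N per mm, stop at 0.018. Clamped on the keeper it reads 0.0015 to 0.014 according to the keeper's setting; 0 if the loop is not hooked.
- keeper_nominal (a point): Where the crossbar's centre lies when clamped if the keeper is at its middle setting: crate x 0, 9 mm above the lid. The bright metal keeper (15 mm wide) is slotted: it is fixed somewhere within 6 mm either way of this along crate x. That is not reported: find it by feel (or see it). Moving the loop to +x pulls the lever forward, which gives the slack for hooking (joint lever 0 to 0.9).
- clipper: Bystander: chrome clipper, 165 mm long, lying on the lid's left part (crate +y). Origin: centre of its underside. Leave it alone.
- tray: Bystander: oval steel tray 150 x 85 mm on the lid's right part (crate -y). Origin: centre of its underside. Leave it alone.
- combs: Bystander: stack of four black guard combs, 54 x 44 x 48 mm, on the ledge, left. Origin: centre of its underside. Leave it alone.
- pot: Bystander: white ceramic pot with twist cap, 62 mm wide, 59 mm tall, on the ledge, right. Origin: centre of its underside. Leave it alone.
- cactus: Bystander: cactus in a terracotta pot, 120 mm wide, 230 mm tall, on the table left of the crate. Origin: centre of its underside. Leave it alone.
- brush: Bystander: brush lying on the table, right. Origin: centre of its underside. Leave it alone.
- spray: Bystander: clear bottle, 56 mm wide, 150 mm tall, on the table, right. Origin: centre of its underside. Leave it alone.
- keeper_floor (a point): Point on the lid under keeper_nominal (z 0 = lid top). Keeper shape along crate x from the true seated bar centre, mm: floor -12 to 24, 5 high; post -10 to -4; lip -10 to 0, underside 15.5, top 19.5; ridge 10.5 to 17.5, top 13. The bar drops in only from +4 to +6.5 (its centre then 9 above the lid; on ridge 17, on lip 23.5), then is drawn back under the lip.

How it is judged:
By the outcome, as a careful person would: the job done as asked, in the order asked, and still so for the second after the job is handed in, with the robot touching nothing.
It also fails if it takes over 64 s, if anything falls off the work surface, if the arm or the gripper's body presses on something with over 40 N, if the wrist force passes 120 N, or if a joint passes its speed limit or range.

ROBOT

A 6-joint arm with a two-finger parallel gripper is mounted at the origin on the work surface. World frame = base frame: x ahead of the robot, y to its left, z up, the work surface at z = 0. Lengths are in m, angles in rad, forces in N, time in s.
With the tool pointing down it reaches from about 0.3 to 0.775 m from the base axis. Payload 14.6 kg.
Tool frame: the origin (TCP) lies midway between the tips of the shut fingers; the grasp point (between the pads) lies 19 mm behind it; z points along the fingers, y is the direction in which the jaws open and shut (so a half turn about z gives the same grasp; the last joint's range is limited). The gripper opens to 94 mm and grips with 3 to 60 N. Pads are 16 mm wide; open, the fingers measure 119 mm over their backs; the gripper's body (75 mm by 177 mm) begins 78 mm behind the grasp point.
Start: joints at [1.078, 0.3, 1.521, -0, 1.321, -0.067], TCP at [0.227, 0.501, 0.205] pointing down, gripper open.
Joint ranges: [-3.03, 3.03], [-0.79, 2.21], [0.23, 2.52], [-1.04, 4.18], [0, 3.07], [-2.55, 2.55]. Speed limits (rad/s): [2.22, 2.22, 2.57, 3.14, 3.14, 3.14].

INTERFACE

Orientations are given as a 3x3 rotation matrix whose columns are the frame's x, y, z axes.
In Python, from workcell import * gives the robot as it stands.
- The arm moves only by the tool servo_tool, never from a script. Its argument "increments" is a list of rows, each a list of 3 entries, a list of its own where there are three numbers: the opening, from 0 (shut) to 1 (fully open), then the shift along the tool's x, y, z in mm, then the turn about the tool's z in degrees. A call has exactly 5 rows; each row shifts and turns the commanded pose from where the row before left it, along the tool's axes as they then stand; what a row does not reach is not made up. A row lasts 1/12 s, in which the tool goes at most 41.7 mm and 7.16 degrees, less where a joint would pass 70% of its speed; a pose out of reach is approached as far as the arm can. A call is refused whole if a number of a shift passes 41.7 or a number of a turn 7.16, either way. A call with a gripper value outside its range is refused whole. The fingers move at their own pace and stop on an object; "newtons" is the grip in N (left out, the last holds). Time passes only in rows, so rows that do not move let the fingers close, or fill a call up. It gives the time, the measured TCP pose, the force and the opening at its end, in the units of the state.
- get_obs(): the state, without advancing time (a new reading comes with each control period).
- get_image(name): name is "scene" or "side" or "wrist"; returns a dict with "frame" (480x640x3 uint8, blue, green, red), "camera_matrix" (3x3 intrinsics, pixels), "eye" and "attitude" of the camera in the world. Camera axes: x right, y up, looking along -z (the intrinsics and any distortion apply to the point x, -y, -z); pixel columns grow to the right and rows downward; lengths in m; the calibration is good to about 2 mm. A picture is of the moment at which its call begins. There is no depth.
- hand_in(): hands the job in, once; it reports no verdict.
The state is a dict: "time": time; "joint_pos": joint angles; "joint_velocities": joint speeds; "joint_torque": joint torques, N m; "tcp_pos": TCP position; "orientation": TCP orientation; "ft_force": force on the tool from outside, world axes, zero at the start; "ft_torque": the same for the moment, N m; "width": finger opening in m.
Only numpy, scipy, OpenCV 4.12 (cv2) and the standard library are available. Lean on these libraries where they do the work, as an engineer would, in place of code of your own. Each camera call takes 0.05 s, during which the arm holds its last target.

## Working session

There is one attempt and no reset: what is moved stays moved. The work goes in short steps, Python scripts to look and compute and a tool call to move; the robot and the scene stay as the last step left them, time stands still between calls to the robot, and variables do not carry over. Pictures are saved under pics/ and viewed, and the job is handed in when it is done.

Besides the shell and the picture viewer there is one more tool, called after "Emit:" as name(argument=value, ...), one argument or row to a line, values as JSON. servo_tool: Moves the arm, as the interface text tells. Its arguments: {"type":"object","properties":{"increments":{"type":"array","items":{"type":"array"}},"newtons":{"type":"number"}},"required":["increments"]}

```bash
mkdir -p pics; ls; cat > h.py <<'E'
from workcell import *
import numpy as np, cv2
def snap(n,tag):
    d=get_image(n); cv2.imwrite(f'pics/{tag}.png',d['frame']); 
    np.savez(f'pics/{tag}.npz',f=d['frame'],K=d['camera_matrix'],e=d['eye'],R=d['attitude']); return d
E
python3 - <<'E'
from h import *
o=get_obs(); print(o)
for n in ['scene','side','wrist']:
    d=snap(n,n+'0'); print(n,[ (k,v) for k,v in d.items() if k!='frame'])
E
```

```text
pics
{'time': 0.0, 'joint_pos': array([ 1.07838219e+00,  3.00463879e-01,  1.52157703e+00, -3.39852332e-05,
        1.32070521e+00, -6.66163685e-02]), 'joint_velocities': array([-4.46471349e-05, -1.34848532e-03, -3.19795233e-04, -9.09452768e-05,
       -4.54522356e-04,  1.69223787e-03]), 'joint_torque': array([ 8.91903583e-04, -5.31808662e+01, -3.52730048e+01,  7.08295754e-02,
        2.44613760e-02, -4.78972015e-05]), 'tcp_pos': array([0.22707032, 0.50064903, 0.20489201]), 'orientation': array([[-9.10712978e-01,  4.13039473e-01, -5.16293153e-04],
       [ 4.13039793e-01,  9.10712394e-01, -1.03199939e-03],
       [ 4.39380883e-05, -1.15310486e-03, -9.99999334e-01]]), 'ft_force': array([-0.17750447,  0.69108349, -0.52708396]), 'ft_torque': array([-0.01779633,  0.05427394,  0.00226998]), 'width': 0.09393389147658143}
scene [('camera_matrix', array([[463.35964954,   0.        , 322.8035226 ],
       [  0.        , 463.35964954, 238.05867525],
       [  0.        ,   0.        ,   1.        ]])), ('eye', array([1.63711595, 0.14607662, 1.12904987])), ('attitude', array([[-0.16145087, -0.67
[... 212 characters left out ...]
    , 474.98796126, 236.08582295],
       [  0.        ,   0.        ,   1.        ]])), ('eye', array([ 0.022723  , -0.91117542,  0.95366238])), ('attitude', array([[ 0.82176268,  0.3445836 , -0.45383725],
       [-0.56959924,  0.47407121, -0.67142624],
       [-0.01621129,  0.81025837,  0.58584858]]))]
wrist [('camera_matrix', array([[384.19371753,   0.        , 323.23293722],
       [  0.        , 384.19371753, 244.09304513],
       [  0.        ,   0.        ,   1.        ]])), ('eye', array([0.16053863, 0.53205573, 0.38391262])), ('attitude', array([[ 0.4121551 , -0.88124277, -0.23138573],
       [ 0.9111123 ,  0.39819652,  0.1063669 ],
       [-0.00159807, -0.25465804,  0.96702985]]))]
```

View pics/scene0.png

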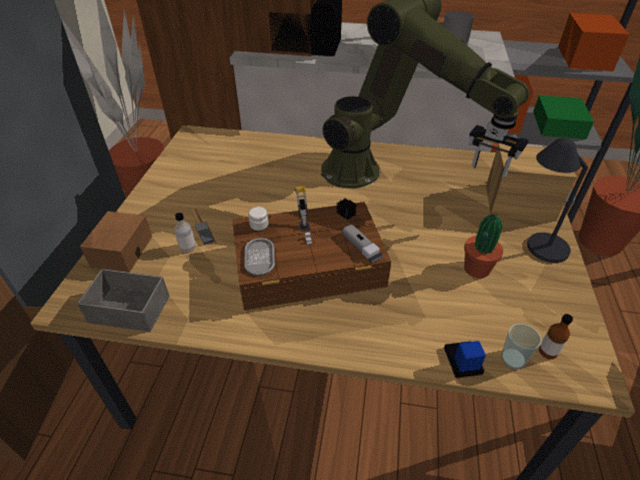

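View pics/side0.png

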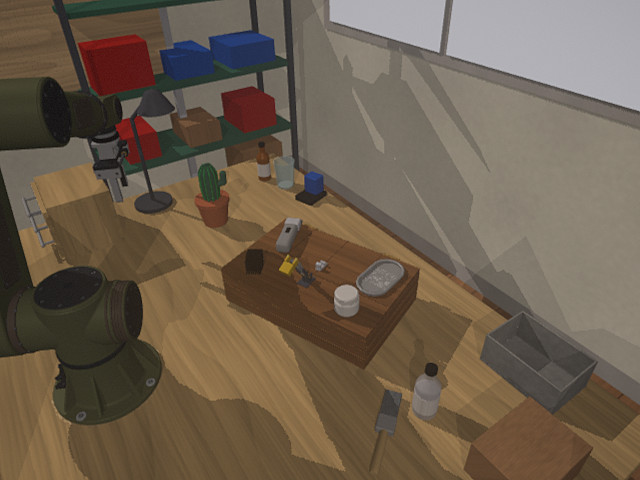

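View pics/wrist0.png

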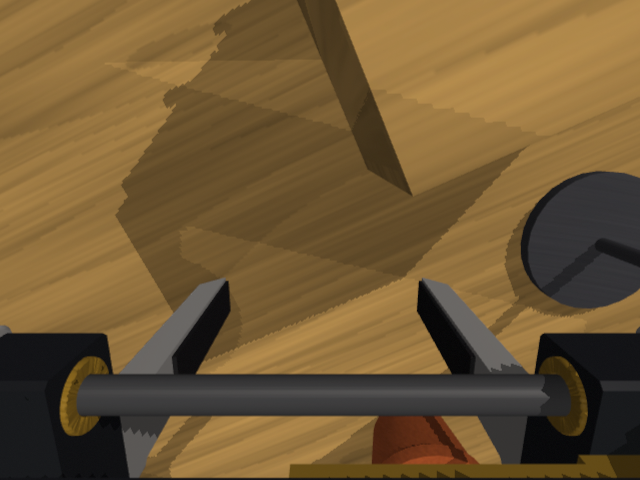

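The scene view shows the crate at about (235-388, 205-305), with the yellow grip near (300,190) and the keeper near (308,238). In the side view the grip is near (288,265) and the keeper near (320,265). The wrist view shows only the table. I'll enlarge the crate area in the scene and side pictures.

```bash
python3 - <<'E'
import cv2
a=cv2.imread('pics/scene0.png')[175:315,225:400]; cv2.imwrite('pics/sc0z.png',cv2.resize(a,None,fx=4.4,fy=4.2,interpolation=cv2.INTER_CUBIC)[:600])
a=cv2.imread('pics/side0.png')[210:370,215:427]; cv2.imwrite('pics/si0z.png',cv2.resize(a,None,fx=3.7,fy=3.7,interpolation=cv2.INTER_CUBIC))
E
```

```text
(no output)
```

View pics/sc0z.png

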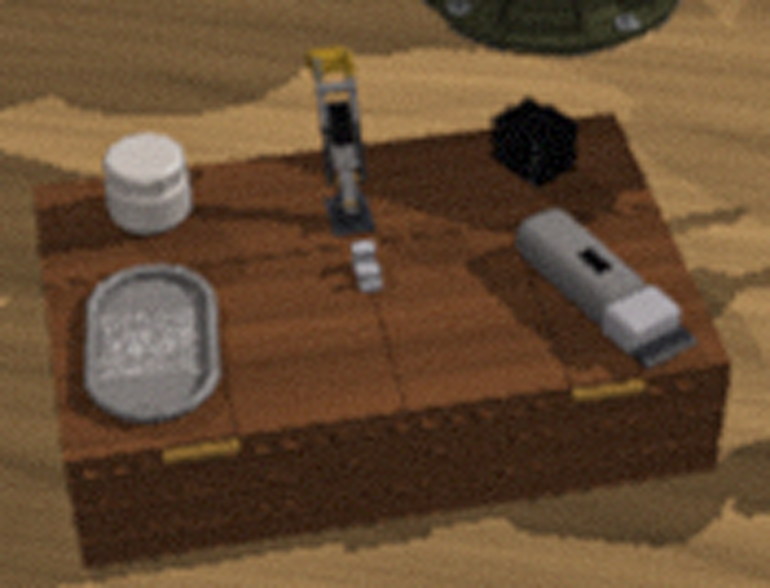

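View pics/si0z.png

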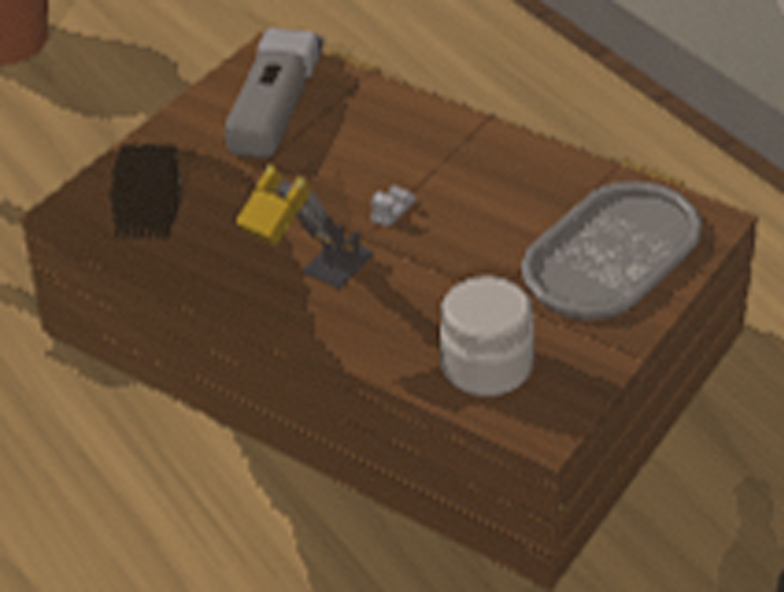

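```bash
cat >> h.py <<'E'
def load(tag):
    z=np.load(f'pics/{tag}.npz'); return z
def ray(z,p):
    K=z['K']; d=np.array([(p[0]-K[0,2])/K[0,0],-(p[1]-K[1,2])/K[1,1],-1.]); d=z['R']@d; return z['e'],d/np.linalg.norm(d)
def onz(z,p,h):
    e,d=ray(z,p); return e+d*(h-e[2])/d[2]
def tri(za,pa,zb,pb):
    A=np.zeros((3,3));b=np.zeros(3)
    for z,p in((za,pa),(zb,pb)):
        e,d=ray(z,p);M=np.eye(3)-np.outer(d,d);A+=M;b+=M@e
    x=np.linalg.solve(A,b); return x,[np.linalg.norm(np.cross(x-ray(z,p)[0],ray(z,p)[1])) for z,p in((za,pa),(zb,pb))]
def proj(z,X):
    c=z['R'].T@(np.asarray(X)-z['e']); K=z['K']; return np.array([K[0,2]+K[0,0]*c[0]/-c[2],K[1,2]-K[1,1]*c[1]/-c[2]])
def fitcrate(W,C):
    # rigid 2D
    W=np.array(W);C=np.array(C);w0=W.mean(0);c0=C.mean(0);a=C-c0;b=W-w0
    th=np.arctan2((a[:,0]*b[:,1]-a[:,1]*b[:,0]).sum(),(a*b).sum()); R=np.array([[np.cos(th),-np.sin(th)],[np.sin(th),np.cos(th)]])
    t=w0-R@c0; return th,t,(C@R.T+t-W)*1000
E
python3 - <<'E'
from h import *
sc=load('scene0'); si=load('side0')
C={'f-':(-.15,-.23),'f+':(-.15,.23),'h+':(.15,.23),'h-':(.15,-.23)}
S={'f-':(35,188),'f+':(613,115),'h+':(728,362),'h-':(68,458)}
T={'f+':(25,218),'f-':(558,470),'h-':(755,218)}
W=[];CC=[]
for k,v in S.items():
    W.append(onz(sc,(225+v[0]/4.4,175+v[1]/4.2),.12)[:2]);CC.append(C[k])
print(fitcrate(W,CC))
W2=[];C2=[]
for k,v in T.items():
    W2.append(onz(si,(215+v[0]/3.7,210+v[1]/3.7),.12)[:2]);C2.append(C[k])
print(fitcrate(W2,C2)); print(fitcrate(W+W2,CC+C2))
# grip
for tag,z in(('sc',sc),('si',si)):
    f=z['f'];h=cv2.cvtColor(f,cv2.COLOR_BGR2HSV);m=cv2.inRange(h,(20,140,90),(35,255,255))
    n,l,st,c=cv2.connectedComponentsWithStats(m)
    for i in range(1,n):
        if st[i,4]>8: print(tag,st[i],c[i])
E
```

```text
(np.float64(0.37196567017339766), array([ 0.57913844, -0.07097269]), array([[-3.04533437, -3.69183066],
       [-4.85953305,  1.25419276],
       [ 2.28057291,  4.27603507],
       [ 5.62429451, -1.83839718]]))
(np.float64(0.3708570416131603), array([ 0.57614314, -0.07561632]), array([[-3.08372408,  3.40775065],
       [-2.54604   , -2.90032755],
       [ 5.62976408, -0.5074231 ]]))
(np.float64(0.3708930755877687), array([ 0.57785336, -0.07296253]), array([[-4.6186888 , -5.62128968],
       [-5.97313873, -0.49619023],
       [ 1.28375594,  2.22581595],
       [ 4.16772879, -4.06769234],
       [-1.3792696 ,  6.05350599],
       [-0.82613686, -0.24856468],
       [ 7.34574926,  2.15441498]]))
sc [295 186  11   7  50] [300.52 188.66]
si [279 254  20  22 212] [288.08018868 265.40566038]
```

```bash
cat >> h.py <<'E'
P=np.array([-60.,136.])
def w2c(X,th,t):
    X=np.asarray(X,float); d=X[:2]-t; c,s=np.cos(th),np.sin(th); return np.array([c*d[0]+s*d[1],-s*d[0]+c*d[1],X[2]])*1000
def c2w(X,th,t):
    X=np.asarray(X,float)/1000; c,s=np.cos(th),np.sin(th); return np.array([t[0]+c*X[0]-s*X[1],t[1]+s*X[0]+c*X[1],X[2]])
def pin(q): a=np.radians(70)+q; return P+20*np.array([np.cos(a),np.sin(a)])
def grip_from(q,phi):
    c,s=np.cos(phi),np.sin(phi); return pin(q)+np.array([88*c-28*s,88*s+28*c])
def bar_from(q,phi): return pin(q)+72*np.array([np.cos(phi),np.sin(phi)])
def from_grip(G,prev=None):
    # all (q,phi) with grip at G
    out=[]
    for q in np.arange(-0.0,2.1,.002):
        p=pin(q); d=np.asarray(G)-p; out.append((np.hypot(*d)-np.hypot(88,28),q,np.arctan2(d[1],d[0])-np.arctan2(28,88)))
    return [(a[1],a[2]) for a,b in zip(out,out[1:]) if a[0]*b[0]<=0]
E
python3 - <<'E'
from h import *
sc=load('scene0'); si=load('side0')
th,t=.3709,np.array([.5779,-.073])
g,e=tri(sc,(300.5,188.7),si,(288.1,265.4)); print(g,e,w2c(g,th,t))
for z,p in((sc,(225+365/4.4,175+243/4.2)),(si,(215+392/3.7,210+200/3.7))): print(w2c(onz(z,p,.135),th,t))
E
```

```text
[ 0.45280589 -0.11928098  0.2204173 ] [np.float64(0.0016113443422737107), np.float64(0.0016113443422735095)] [-133.36264695    2.20696757  220.41730411]
[-12.57503896   3.90600632 135.        ]
[ -0.39788741  -3.87537815 135.        ]
```

Emit:
servo_tool(
  increments=[
    [1,[0,0,-32],7],
    [1,[0,0,-32],7],
    [1,[0,0,-32],7],
    [1,[0,0,-32],7],
    [1,[0,0,-32],7],
  ],
  newtons=8,
)

```text
time: 0.57
tcp_pos: [0.227, 0.5006, 0.3669]
orientation: [[-0.504, 0.864, -0.0], [0.864, 0.504, -0.0], [-0.0, -0.0, -1.0]]
ft_force: [-0.2, 0.6, 0.2]
width: 0.0943
```

```bash
cat >> h.py <<'E'
TH,T0=.3709,np.array([.5779,-.073])
def pose():
    o=get_obs(); R=o['orientation']; yaw=np.arctan2(R[1,0],R[0,0]); return o,o['tcp_pos'],yaw
def plan(target,yawt,n,p=None,yaw=None):
    if p is None: o,p,yaw=pose()
    dy=(yawt-yaw); dy=(dy+np.pi)%(2*np.pi)-np.pi; print('turn total',-np.degrees(dy))
    for i in range(n):
        st=(target-p)/(n-i); x=np.array([np.cos(yaw),np.sin(yaw),0]); y=np.array([np.sin(yaw),-np.cos(yaw),0])
        s=np.round([st@x*1000,st@y*1000,-st[2]*1000],1); tr=np.round(-np.degrees(dy)/n,2)
        print('[1,[%g,%g,%g],%g],'%(*s,tr)); p=p+(s[0]*x+s[1]*y)/1000+np.array([0,0,-s[2]/1000]); yaw-=np.radians(tr)
E
python3 - <<'E'
from h import *
o,p,yaw=pose(); print(o['time'],p,np.degrees(yaw))
plan(c2w((-110,0,330),TH,T0),TH,15)
si=load('side0'); print('cactus',onz(si,(212,222),0.0))
E
```

```text
0.5667 [0.22701776 0.50056873 0.36689443] 120.25732110788337
turn total 99.00631648648113
[1,[-43.7,-6.3,2.5],6.6],
[1,[-44.1,-1.2,2.5],6.6],
[1,[-44,3.8,2.5],6.6],
[1,[-43.2,8.9,2.4],6.6],
[1,[-41.9,13.8,2.5],6.6],
[1,[-40.1,18.5,2.4],6.6],
[1,[-37.7,23,2.5],6.6],
[1,[-34.8,27.1,2.4],6.6],
[1,[-31.4,31,2.5],6.6],
[1,[-27.7,34.4,2.4],6.6],
[1,[-23.5,37.3,2.5],6.6],
[1,[-19.1,39.7,2.4],6.6],
[1,[-14.4,41.7,2.5],6.6],
[1,[-9.5,43.1,2.4],6.6],
[1,[-4.4,43.8,2.5],6.6],
cactus [4.88293192e-01 4.87273100e-01 1.11022302e-16]
```

```bash
python3 - <<'E'
from h import *
plan(c2w((-110,0,330),TH,T0),TH,20)
E
```

```text
turn total 99.00631648648113
[1,[-32.8,-4.7,1.8],4.95],
[1,[-33,-1.9,1.8],4.95],
[1,[-33.1,1,1.8],4.95],
[1,[-32.9,3.8,1.9],4.95],
[1,[-32.4,6.6,1.8],4.95],
[1,[-31.7,9.4,1.9],4.95],
[1,[-30.8,12.1,1.8],4.95],
[1,[-29.6,14.7,1.9],4.95],
[1,[-28.2,17.2,1.8],4.95],
[1,[-26.7,19.6,1.9],4.95],
[1,[-24.9,21.8,1.8],4.95],
[1,[-22.9,23.9,1.9],4.95],
[1,[-20.7,25.8,1.8],4.95],
[1,[-18.4,27.5,1.9],4.95],
[1,[-16,29,1.8],4.95],
[1,[-13.4,30.2,1.9],4.95],
[1,[-10.8,31.3,1.8],4.95],
[1,[-8,32.1,1.9],4.95],
[1,[-5.3,32.7,1.8],4.95],
[1,[-2.4,33,1.9],4.95],
```

Emit:
servo_tool(
  increments=[
    [1,[-32.8,-4.7,1.8],5],
    [1,[-33,-1.9,1.8],5],
    [1,[-33,1,1.8],5],
    [1,[-33,3.8,1.8],5],
    [1,[-32.4,6.6,1.8],5],
  ],
)

```text
time: 0.98
tcp_pos: [0.2901, 0.3462, 0.3562]
orientation: [[-0.094, 0.996, -0.0], [0.996, 0.094, -0.0], [-0.0, -0.0, -1.0]]
ft_force: [0.6, 0.3, 0.8]
width: 0.0941
```

Emit:
servo_tool(
  increments=[
    [1,[-31.7,9.4,1.9],5],
    [1,[-30.8,12,1.8],5],
    [1,[-29.6,14.7,1.8],5],
    [1,[-28.2,17.2,1.8],5],
    [1,[-26.7,19.6,1.9],5],
  ],
)

```text
time: 1.4
tcp_pos: [0.3519, 0.1929, 0.3472]
orientation: [[0.336, 0.942, 0.0], [0.942, -0.336, 0.0], [0.0, 0.0, -1.0]]
ft_force: [1.4, 1.0, 1.3]
width: 0.0939
```

Emit:
servo_tool(
  increments=[
    [1,[-24.9,21.8,1.8],5],
    [1,[-22.9,23.9,1.9],5],
    [1,[-20.7,25.8,1.8],5],
    [1,[-18.4,27.5,1.9],5],
    [1,[-16,29,1.8],5],
  ],
)

```text
time: 1.82
tcp_pos: [0.4134, 0.0391, 0.3379]
orientation: [[0.703, 0.711, 0.0], [0.711, -0.703, 0.0], [0.0, 0.0, -1.0]]
ft_force: [1.3, 1.0, -0.4]
width: 0.0941
```

Emit:
servo_tool(
  increments=[
    [1,[-13.4,30.2,1.9],5],
    [1,[-10.8,31.3,1.8],5],
    [1,[-8,32,1.9],5],
    [1,[-5.3,32.7,1.8],4.5],
    [1,[-2.4,33,1.9],4.5],
  ],
)

```text
time: 2.23
tcp_pos: [0.4744, -0.1147, 0.3285]
orientation: [[0.931, 0.364, -0.0], [0.364, -0.931, 0.0], [-0.0, -0.0, -1.0]]
ft_force: [0.7, 0.9, -0.4]
width: 0.0939
```

```bash
python3 - <<'E'
from h import *
o,p,yaw=pose(); print(o['time'],p,np.degrees(yaw),o['joint_pos'])
snap('wrist','w1')
E
```

```text
2.2333 [ 0.47439526 -0.11465872  0.32852491] 21.362645882249527 [-3.12204186e-01  9.34033623e-02  1.48519704e+00 -7.96763498e-06
  1.56317932e+00  8.85743704e-01]
```

View pics/w1.png

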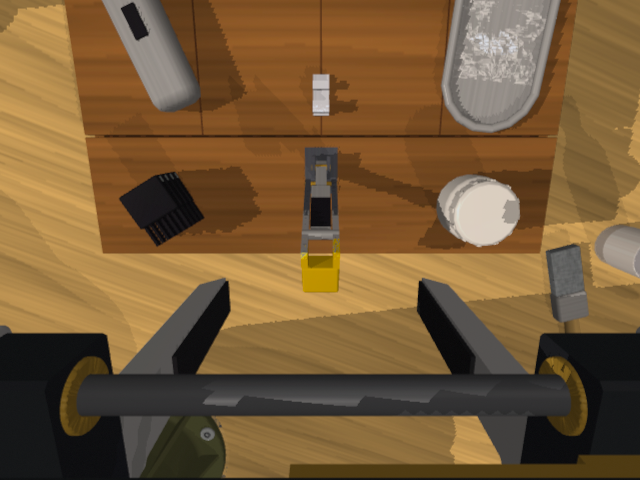

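The wrist view shows the crate squarely. Its front edge is at row ~252, columns 103-541, and the ledge/lid seam at row ~136. The keeper is at (321, 74-115), the latch base at (321,160) and the yellow grip at (321, 253-292). I'll zoom in to refine.

```bash
python3 - <<'E'
from h import *
f=load('w1')['f']
a=f[60:300,270:370]; cv2.imwrite('pics/w1z.png',cv2.resize(a,None,fx=2.5*2.4,fy=2.5,interpolation=cv2.INTER_CUBIC))
a=f[60:130,290:350]; cv2.imwrite('pics/w1k.png',cv2.resize(a,None,fx=8,fy=8,interpolation=cv2.INTER_CUBIC))
b=np.hstack([f[120:265,60:160],f[120:265,490:590]]); cv2.imwrite('pics/w1e.png',cv2.resize(b,None,fx=4,fy=4,interpolation=cv2.INTER_CUBIC))
E
```

```text
(no output)
```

View pics/w1k.png

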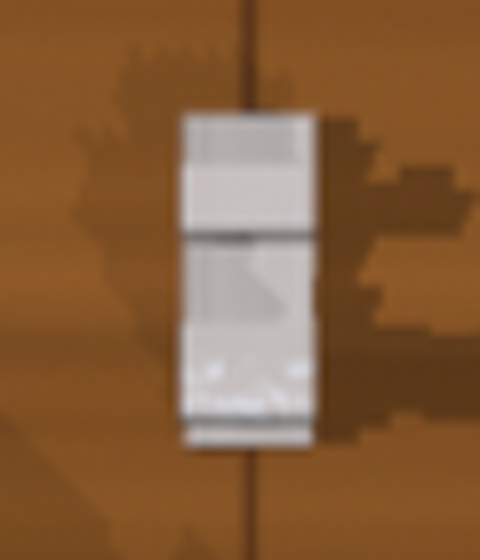

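View pics/w1e.png

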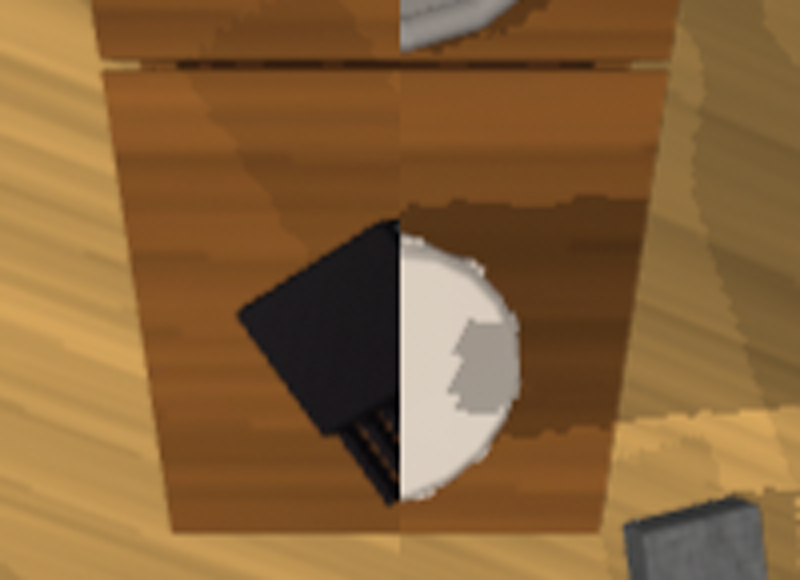

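View pics/w1z.png

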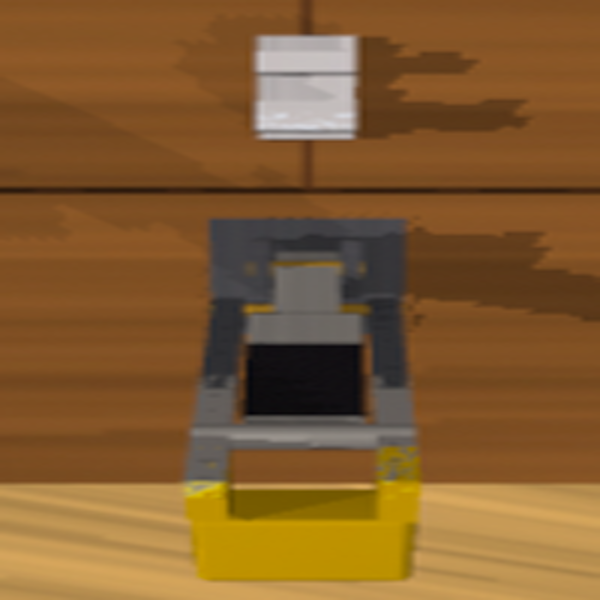

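```bash
python3 - <<'E'
from h import *
z=load('w1')
pts=[((103,253),(-150,230)),((540,253),(-150,-230)),((86,137.6),(-32,230)),((557,137.6),(-32,-230))]
W=[onz(z,p,.12)[:2] for p,_ in pts]; th,t,r=fitcrate(W,np.array([c for _,c in pts])/1000.); print(th,t,r)
for nm,row,h,off in (('floor end',74.4,5,24),('ridge far',80.6,13,17.5),('ridge near',89.1,13,10.5),('lip far',100.3,19.5,0),('lip near',112.2,19.5,-10),('floor near',115.9,5,-12),('ledge seam',137.6,0,0),('lidseam',135,0,0)):
    c=w2c(onz(z,(321,row),.12+h/1000),th,t); print(nm,c, 'k=',c[0]-off)
print('cam',w2c(z['e'],th,t))
# grip edges
for p in [(303,253),(339,253),(303,292),(339,292)]:
    for h in (.21,.22,.23,.24): print(p,h,w2c(onz(z,p,h),th,t)[:2])
E
```

```text
0.3737303726273258 [ 0.57815597 -0.07191802] [[-0.82766882  0.35667585]
 [-0.32388531 -0.9369532 ]
 [ 0.20281245  1.32086566]
 [ 0.94874167 -0.74058831]]
floor end [ 23.4632878    0.37752634 125.        ] k= -0.5367122042837238
ridge far [ 16.98280034   0.34456497 133.        ] k= -0.5171996647522974
ridge near [  9.78163534   0.35435771 133.        ] k= -0.7183646599596454
lip far [ -0.47788708   0.33436803 139.5       ] k= -0.4778870833207713
lip near [-10.65225388   0.34820398 139.5       ] k= -0.6522538823913244
floor near [-12.91436767   0.42699571 125.        ] k= -0.9143676729904371
ledge seam [-32.64202784   0.47993183 120.        ] k= -32.64202784044081
lidseam [-30.21052069   0.47662526 120.        ] k= -30.210520687718198
cam [-37.51149039  -1.53679716 507.48447406]
(303, 253) 0.21 [-123.3798436   14.6356805]
(303, 253) 0.22 [-120.49336176   14.09203944]
(303, 253) 0.23 [-117.60687992   13.54839837]
(303, 253) 0.24 [-114.72039808   13.0047573 ]
(339, 253) 0.21 [-123.37963591  -14.36951115]
(339, 253) 0.22 [-120.49316106  -13.9381369 ]
(339, 253) 0.23 [-117.6066862   -13.50676266]
(339, 253) 0.24 [-114.72021134  -13.07538842]
(303, 292) 0.21 [-156.98057538   15.08276866]
(303, 292) 0.22 [-152.96459824   14.52409864]
(303, 292) 0.23 [-148.94862109   13.96542861]
(303, 292) 0.24 [-144.93264394   13.40675859]
(339, 292) 0.21 [-156.98170238  -14.72524292]
(339, 292) 0.22 [-152.96568735  -14.28191068]
(339, 292) 0.23 [-148.94967231  -13.83857845]
(339, 292) 0.24 [-144.93365728  -13.39524621]
```

```bash
sed -i 's/^TH,T0=.*/TH,T0=.3737,np.array([.57816,-.07192])/' h.py; python3 - <<'E'
from h import *
z=load('w1'); sc=load('scene0'); si=load('side0')
for al in range(100,146,4):
    q=np.radians(al-60); phi=np.radians(al-8); g=grip_from(q,phi); b=bar_from(q,phi); tip=P+80*np.array([np.cos(np.radians(al)),np.sin(np.radians(al))])
    f=lambda zz,v: np.round(proj(zz,c2w((v[0],0,v[1]),TH,T0)),1)
    print(al,'g',g.round(1),'b',b.round(1),'rows',f(z,b),f(z,g),'tip',f(z,tip),'sc',f(sc,g),'si',f(si,g))
E
```

```text
100 g [-97.9 241.8] b [-69.4 226.7] rows [321. 188.] [320.9 230.9] tip [321.1 192.2] sc [301.4 190.4] si [296.5 250.7]
104 g [-105.2  238.9] b [-75.7 225.9] rows [321.  196.5] [320.9 239.8] tip [321.1 199.2] sc [301.  189.8] si [294.8 253.2]
108 g [-112.2  235.5] b [-81.9 224.6] rows [321.  204.7] [321. 248.] tip [321.1 205.8] sc [300.6 189.3] si [293.1 255.8]
112 g [-119.1  231.6] b [-88.  222.8] rows [321.  212.4] [321.  255.4] tip [321.1 212.1] sc [300.3 189. ] si [291.5 258.5]
116 g [-125.6  227.2] b [-94.  220.7] rows [321.1 219.7] [321.1 262. ] tip [321.1 217.9] sc [300.  188.9] si [290.  261.3]
120 g [-131.8  222.4] b [-99.8 218.1] rows [321.1 226.5] [321.1 267.8] tip [321.2 223.4] sc [299.7 189. ] si [288.6 264.2]
124 g [-137.6  217.2] b [-105.5  215.1] rows [321.1 232.8] [321.1 272.7] tip [321.2 228.3] sc [299.4 189.2] si [287.3 267.1]
128 g [-143.1  211.6] b [-110.9  211.7] rows [321.1 238.4] [321.2 276.8] tip [321.2 232.8] sc [299.2 189.6] si [286.  270.1]
132 g [-148.2  205.6] b [-116.  208.] rows [321.2 243.5] [321.2 280.1] tip [321.2 236.8] sc [299.  190.1] si [284.9 273.1]
136 g [-152.8  199.3] b [-120.9  203.9] rows [321.2 248. ] [321.3 282.7] tip [321.3 240.4] sc [298.8 190.8] si [283.9 276.1]
140 g [-157.   192.7] b [-125.5  199.5] rows [321.2 251.9] [321.3 284.6] tip [321.3 243.4] sc [298.7 191.7] si [283.  279.2]
144 g [-160.7  185.8] b [-129.8  194.8] rows [321.3 255.3] [321.3 285.7] tip [321.3 245.9] sc [298.5 192.7] si [282.3 282.2]
```

```bash
cat >> h.py <<'E'
def st():
    o=get_obs(); c=w2c(o['tcp_pos'],TH,T0); g=c[[0,2]]+[0,19]; f=o['ft_force']; 
    fc=[np.cos(TH)*f[0]+np.sin(TH)*f[1],-np.sin(TH)*f[0]+np.cos(TH)*f[1],f[2]]
    print('t',o['time'],'tcp crate',c.round(2),'grasp',g.round(2),'F',np.round(fc,1),'w',round(o['width']*1000,2),'j',o['joint_pos'].round(2))
    for q,phi in from_grip(g): print('  q %.3f phi %.1f bar'%(q,np.degrees(phi)),bar_from(q,phi).round(1))
    return o
E
python3 -c "
from h import *
st()"
```

```text
t 2.2833 tcp crate [-112.54   -5.9   327.29] grasp [-112.54  346.29] F [-0.1 -3.  -0.8] w 94.04 j [-0.32  0.1   1.48 -0.    1.56  0.89]
```

Emit:
servo_tool(
  increments=[
    [1,[-12,-3,5],0],
    [1,[-11.5,-3,20],0],
    [1,[0,0,28],0],
    [1,[0,0,28],0],
    [1,[0,0,20],0],
  ],
)

```text
time: 2.7
tcp_pos: [0.4493, -0.1158, 0.2255]
orientation: [[0.93, 0.368, -0.002], [0.368, -0.93, 0.001], [-0.001, -0.001, -1.0]]
ft_force: [0.1, 1.2, -0.0]
width: 0.0939
```

```bash
python3 -c "
from h import *
st(); snap('side','s2');st()
f=load('s2')['f'][210:330,230:390]; cv2.imwrite('pics/s2z.png',cv2.resize(f,None,fx=4.8,fy=4.8,interpolation=cv2.INTER_CUBIC))"
```

```text
t 2.7 tcp crate [-135.96    6.19  225.55] grasp [-135.96  244.55] F [ 0.5  1.1 -0. ] w 93.89 j [-0.33  0.09  1.72  0.    1.33  0.86]
t 2.75 tcp crate [-136.72    6.89  222.45] grasp [-136.72  241.45] F [-0.2 -0.2 -3.5] w 94.07 j [-0.33  0.09  1.73 -0.    1.33  0.86]
```

View pics/s2z.png

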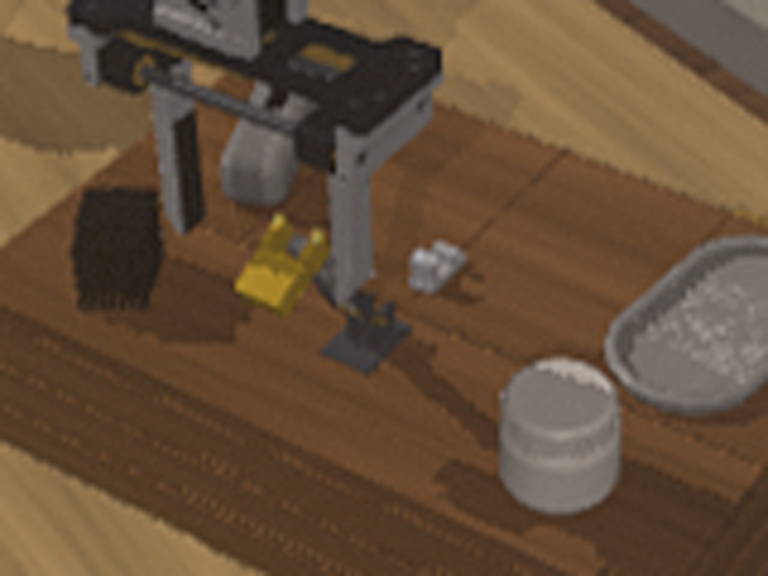

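The side view shows the open fingers straddling the yellow grip (285,275 in the crop), but 6-7 mm too far to the left and about 22 mm too high. I'll correct both and let the arm settle.

Emit:
servo_tool(
  increments=[
    [1,[0,3.2,8],0],
    [1,[0,3.2,8],0],
    [1,[0,0,2],0],
    [1,[0,0,0],0],
    [1,[0,0,0],0],
  ],
)

```text
time: 3.17
tcp_pos: [0.4528, -0.1221, 0.2104]
orientation: [[0.93, 0.368, 0.001], [0.368, -0.93, -0.0], [0.001, 0.001, -1.0]]
ft_force: [0.2, -0.2, 0.3]
width: 0.094
```

```bash
python3 -c "
from h import *
st(); snap('side','s3');snap('scene','c3');snap('wrist','w3');st()
f=load('s3')['f'][210:330,230:390]; g=load('c3')['f'][160:280,240:400]; cv2.imwrite('pics/s3z.png',cv2.resize(np.hstack([f,g]),None,fx=2.5,fy=4,interpolation=cv2.INTER_CUBIC))"
```

```text
t 3.1667 tcp crate [-135.01   -0.91  210.43] grasp [-135.01  229.43] F [ 0.1 -0.3  0.3] w 94.04 j [-0.34  0.11  1.73 -0.    1.29  0.85]
t 3.3167 tcp crate [-135.06   -0.8   210.35] grasp [-135.06  229.35] F [-0.4 -0.5 -0.2] w 94.28 j [-0.34  0.11  1.73  0.    1.29  0.85]
```

View pics/s3z.png

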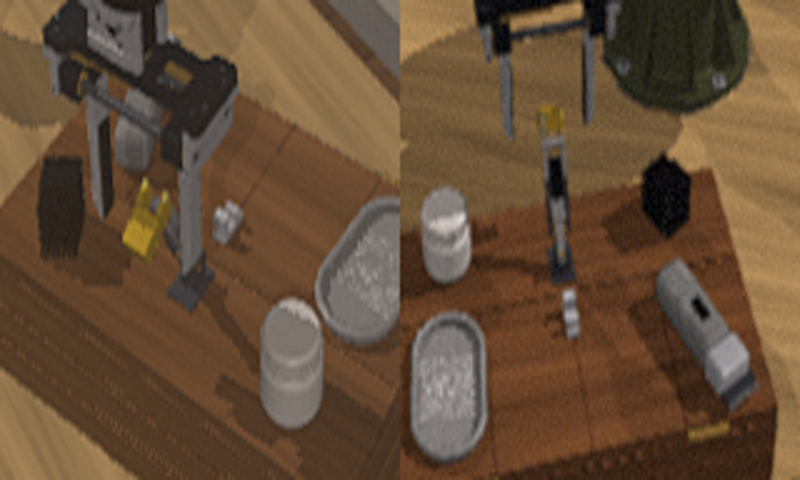

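View pics/w3.png

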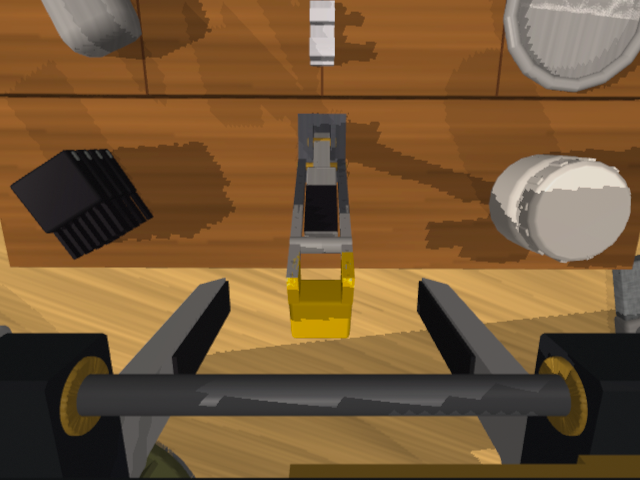

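Both views show the grip centred between the open fingers: (321,315) in the wrist picture and (150,215) in the enlarged side picture. I'll use this second wrist view to fix the fold angle.

```bash
python3 - <<'E'
from h import *
z=load('w3')
f=lambda v: proj(z,c2w((v[0],0,v[1]),TH,T0)).round(0)[1]
for al in range(112,136,4):
    q=np.radians(al-60)
    for d in (8,12):
        phi=np.radians(al-d); c,s=np.cos(phi),np.sin(phi); L=lambda x,zz: pin(q)+np.array([x*c-zz*s,x*s+zz*c])
        tip=P+80*np.array([np.cos(np.radians(al)),np.sin(np.radians(al))])
        print(al,d,'bar',f(L(72,0)),'tip',f(tip),'grip corners x80/96 z14/42:',[f(L(x,y)) for x,y in((80,14),(96,14),(80,42),(96,42))],'g',L(88,28).round(1))
E
```

```text
112 8 bar 208.0 tip 208.0 grip corners x80/96 z14/42: [np.float64(245.0), np.float64(264.0), np.float64(297.0), np.float64(319.0)] g [-119.1  231.6]
112 12 bar 197.0 tip 208.0 grip corners x80/96 z14/42: [np.float64(234.0), np.float64(251.0), np.float64(290.0), np.float64(311.0)] g [-113.5  234.8]
116 8 bar 221.0 tip 218.0 grip corners x80/96 z14/42: [np.float64(257.0), np.float64(279.0), np.float64(304.0), np.float64(327.0)] g [-125.6  227.2]
116 12 bar 210.0 tip 218.0 grip corners x80/96 z14/42: [np.float64(247.0), np.float64(266.0), np.float64(299.0), np.float64(321.0)] g [-120.2  230.8]
120 8 bar 232.0 tip 227.0 grip corners x80/96 z14/42: [np.float64(267.0), np.float64(291.0), np.float64(309.0), np.float64(334.0)] g [-131.8  222.4]
120 12 bar 223.0 tip 227.0 grip corners x80/96 z14/42: [np.float64(258.0), np.float64(280.0), np.float64(305.0), np.float64(329.0)] g [-126.7  226.4]
124 8 bar 242.0 tip 235.0 grip corners x80/96 z14/42: [np.float64(276.0), np.float64(301.0), np.float64(313.0), np.float64(339.0)] g [-137.6  217.2]
124 12 bar 234.0 tip 235.0 grip corners x80/96 z14/42: [np.float64(268.0), np.float64(292.0), np.float64(310.0), np.float64(335.0)] g [-132.8  221.5]
128 8 bar 251.0 tip 242.0 grip corners x80/96 z14/42: [np.float64(283.0), np.float64(310.0), np.float64(316.0), np.float64(342.0)] g [-143.1  211.6]
128 12 bar 244.0 tip 242.0 grip corners x80/96 z14/42: [np.float64(277.0), np.float64(302.0), np.float64(314.0), np.float64(340.0)] g [-138.6  216.2]
132 8 bar 259.0 tip 248.0 grip corners x80/96 z14/42: [np.float64(289.0), np.float64(317.0), np.float64(318.0), np.float64(344.0)] g [-148.2  205.6]
132 12 bar 253.0 tip 248.0 grip corners x80/96 z14/42: [np.float64(284.0), np.float64(311.0), np.float64(317.0), np.float64(343.0)] g [-144.   210.5]
```

Emit:
servo_tool(
  increments=[
    [1,[-1.5,-0.8,6],0],
    [1,[-1,0,6],0],
    [0.6,[0,0,0],0],
    [0.4,[0,0,0],0],
    [0.2,[0,0,0],0],
  ],
  newtons=10,
)

```text
time: 3.73
tcp_pos: [0.4499, -0.1221, 0.1977]
orientation: [[0.93, 0.368, -0.0], [0.368, -0.93, 0.0], [-0.0, -0.0, -1.0]]
ft_force: [-0.3, -0.6, -0.3]
width: 0.0775
```

Emit:
servo_tool(
  increments=[
    [0,[0,0,0],0],
    [0,[0,0,0],0],
    [0,[0,0,0],0],
    [0,[0,0,0],0],
    [0,[0,0,0],0],
  ],
)

```text
time: 4.15
tcp_pos: [0.4499, -0.1221, 0.1978]
orientation: [[0.93, 0.368, 0.0], [0.368, -0.93, -0.0], [0.0, 0.0, -1.0]]
ft_force: [1.0, 0.6, -0.5]
width: 0.0442
```

```bash
python3 -c "
from h import *
st(); snap('wrist','w4')"
```

```text
t 4.15 tcp crate [-1.3774e+02  9.0000e-02  1.9779e+02] grasp [-137.74  216.79] F [ 1.1  0.1 -0.5] w 44.17 j [-0.34  0.12  1.76 -0.    1.26  0.85]
  q 0.976 phi 118.0 bar [-105.5  215.8]
  q 1.252 phi 114.6 bar [-105.6  213.9]
```

View pics/w4.png

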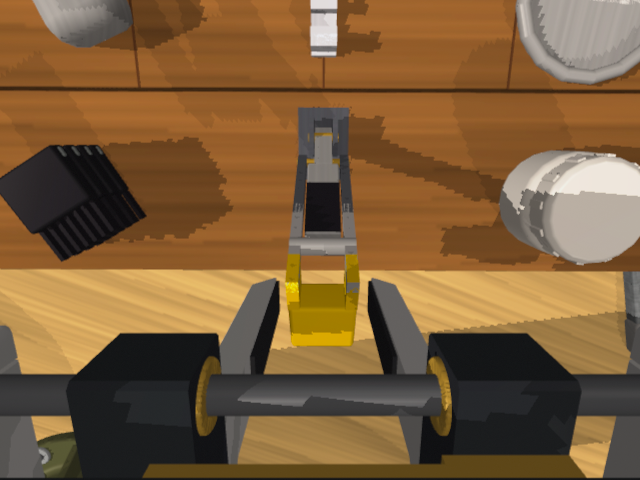

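The fingers are closing symmetrically around the grip at (321,315), and the width is still shrinking. I'll finish closing and compute the swing path.

Emit:
servo_tool(
  increments=[
    [0,[0,0,0],0],
    [0,[0,0,0],0],
    [0,[0,0,0],0],
    [0,[0,0,0],0],
    [0,[0,0,0],0],
  ],
)

```text
time: 4.62
tcp_pos: [0.4498, -0.1221, 0.1977]
orientation: [[0.93, 0.368, -0.0], [0.368, -0.93, 0.0], [-0.0, -0.0, -1.0]]
ft_force: [-1.1, 1.0, 1.6]
width: 0.0291
```

```bash
cat >> h.py <<'E'
from scipy.optimize import fsolve
def ik_bar(B,q0=.3):
    # q from bar position
    q=fsolve(lambda q: np.hypot(*(np.asarray(B)-pin(q[0])))-72,[q0])[0]; d=np.asarray(B)-pin(q); phi=np.arctan2(d[1],d[0]); return q,phi
E
python3 - <<'E'
from h import *
st()
for B in [(4.8,129),(4.8,137),(4.8,143.5),(4.8,150),(10,150),(-.5,129)]:
    for q0 in(.2,.6):
        q,phi=ik_bar(B,q0); print(B,round(q,3),np.degrees(phi).round(1),grip_from(q,phi).round(1))
E
```

```text
t 4.6167 tcp crate [-1.3776e+02  1.7000e-01  1.9774e+02] grasp [-137.76  216.74] F [-0.7  1.3  1.6] w 29.11 j [-0.34  0.12  1.76  0.    1.26  0.85]
  q 0.970 phi 118.1 bar [-105.5  215.8]
  q 1.260 phi 114.5 bar [-105.6  213.8]
(4.8, 129) 0.449 -21.9 [ 30.1 149. ]
(4.8, 129) 0.449 -21.9 [ 30.1 149. ]
(4.8, 137) 0.592 -14.8 [ 27.4 160. ]
(4.8, 137) 0.592 -14.8 [ 27.4 160. ]
(4.8, 143.5) 0.668 -9.2 [ 25.1 168.6]
(4.8, 143.5) 0.668 -9.2 [ 25.1 168.6]
(4.8, 150) 0.709 -3.8 [ 22.6 176.9]
(4.8, 150) 0.709 -3.8 [ 22.6 176.9]
(10, 150) 0.437 -4.7 [ 28.2 176.6]
(10, 150) 0.437 -4.7 [ 28.2 176.6]
(-0.5, 129) 0.754 -20.6 [ 24.3 149.6]
(-0.5, 129) 0.754 -20.6 [ 24.3 149.6]
```

```bash
python3 - <<'E'
from h import *
ph=np.linspace(116,-3.8,21); pr=np.array([-137.76,216.74])
for i,p in enumerate(ph[1:]):
    q=1.117 if p>60 else 1.117-(1.117-.709)*(60-p)/63.8
    g=grip_from(q,np.radians(p)); d=g-pr; s=np.round(d,0); pr=pr+s; print(i,round(p),round(q,2),g.round(0),'[0,[%g,0,%g],0],'%(s[0],-s[1]))
E
```

```text
0 110 1.12 [-130.  223.] [0,[7,0,-7],0],
1 104 1.12 [-122.  229.] [0,[8,0,-5],0],
2 98 1.12 [-114.  234.] [0,[9,0,-5],0],
3 92 1.12 [-105.  237.] [0,[9,0,-4],0],
4 86 1.12 [-96. 240.] [0,[9,0,-2],0],
5 80 1.12 [-86. 242.] [0,[9,0,-2],0],
6 74 1.12 [-77. 243.] [0,[10,0,-1],0],
7 68 1.12 [-67. 242.] [0,[10,0,0],0],
8 62 1.12 [-57. 241.] [0,[9,0,1],0],
9 56 1.09 [-48. 239.] [0,[10,0,2],0],
10 50 1.05 [-38. 237.] [0,[10,0,3],0],
11 44 1.02 [-29. 233.] [0,[9,0,4],0],
12 38 0.98 [-20. 229.] [0,[9,0,4],0],
13 32 0.94 [-12. 223.] [0,[8,0,6],0],
14 26 0.9 [ -4. 217.] [0,[8,0,6],0],
15 20 0.86 [  3. 210.] [0,[7,0,7],0],
16 14 0.82 [  9. 202.] [0,[6,0,7],0],
17 8 0.79 [ 15. 194.] [0,[5,0,8],0],
18 2 0.75 [ 19. 186.] [0,[5,0,9],0],
19 -4 0.71 [ 23. 177.] [0,[3,0,9],0],
```

Emit:
servo_tool(
  increments=[
    [0,[7,0,-7],0],
    [0,[8,0,-5],0],
    [0,[9,0,-5],0],
    [0,[9,0,-4],0],
    [0,[9,0,-2],0],
  ],
)

```text
time: 5.03
tcp_pos: [0.4901, -0.1062, 0.2218]
orientation: [[0.93, 0.368, 0.001], [0.368, -0.93, -0.0], [0.001, 0.001, -1.0]]
ft_force: [-2.4, 0.6, 1.5]
width: 0.0284
```

```bash
python3 -c "
from h import *
st()"
```

```text
t 5.0333 tcp crate [-94.52   0.24 221.79] grasp [-94.52 240.79] F [-2.   1.4  1.5] w 28.43 j [-0.29  0.18  1.63  0.    1.33  0.91]
  q 0.254 phi 95.6 bar [-65.1 227.6]
  q 1.078 phi 85.6 bar [-67.8 222.7]
```

Emit:
servo_tool(
  increments=[
    [0,[9,0,-2],0],
    [0,[10,0,-1],0],
    [0,[10,0,0],0],
    [0,[9,0,1],0],
    [0,[10,0,2],0],
  ],
)

```text
time: 5.45
tcp_pos: [0.5344, -0.0886, 0.2206]
orientation: [[0.93, 0.368, -0.0], [0.368, -0.93, -0.0], [-0.0, 0.0, -1.0]]
ft_force: [-1.8, 0.3, -0.6]
width: 0.0287
```

```bash
python3 -c "
from h import *
st()
snap('side','s5')
f=load('s5')['f'][190:330,230:400]; cv2.imwrite('pics/s5z.png',cv2.resize(f,None,fx=4,fy=4,interpolation=cv2.INTER_CUBIC))"
```

```text
t 5.45 tcp crate [-46.79   0.42 220.57] grasp [-46.79 239.57] F [-1.5  0.9 -0.6] w 28.72 j [-0.23  0.27  1.52 -0.    1.35  0.96]
  q 1.066 phi 55.8 bar [-32.6 210.6]
```

View pics/s5z.png

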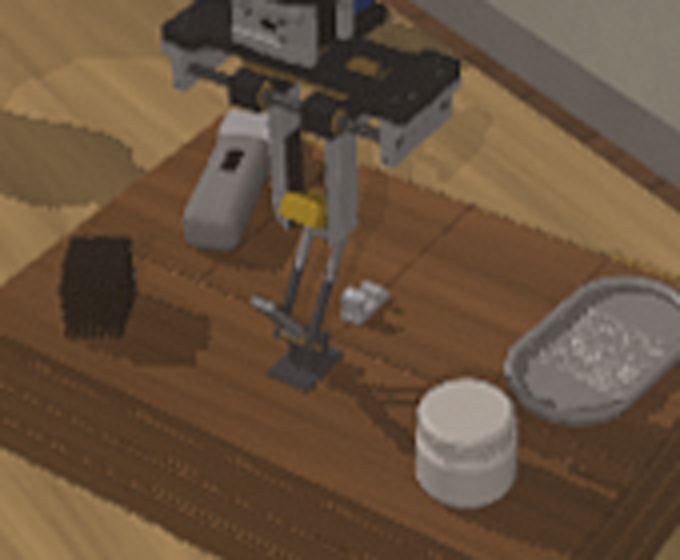

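The side view shows the grip held at (305,208) in the crop, the loop swung upright and the lever still back, as planned. I'll continue the swing.

Emit:
servo_tool(
  increments=[
    [0,[10,0,3],0],
    [0,[9,0,4],0],
    [0,[9,0,4],0],
    [0,[8,0,6],0],
    [0,[8,0,6],0],
  ],
)

```text
time: 5.92
tcp_pos: [0.5751, -0.0725, 0.1969]
orientation: [[0.93, 0.368, -0.0], [0.368, -0.93, -0.0], [-0.0, -0.0, -1.0]]
ft_force: [-2.0, -1.6, -0.7]
width: 0.0286
```

Emit:
servo_tool(
  increments=[
    [0,[7,0,7],0],
    [0,[6,0,7],0],
    [0,[5,0,7],0],
    [0,[3,0,5],0],
    [0,[0,0,0],0],
  ],
)

```text
time: 6.33
tcp_pos: [0.5943, -0.0648, 0.1705]
orientation: [[0.93, 0.368, -0.001], [0.368, -0.93, 0.0], [-0.001, -0.0, -1.0]]
ft_force: [-0.1, -0.6, -1.7]
width: 0.0285
```

```bash
python3 -c "
from h import *
st()
snap('side','s6');snap('wrist','w6');st()
f=load('s6')['f'][190:330,230:400]; cv2.imwrite('pics/s6z.png',cv2.resize(f,None,fx=4,fy=4,interpolation=cv2.INTER_CUBIC))"
```

```text
t 6.3333 tcp crate [ 17.6    0.77 170.49] grasp [ 17.6  189.49] F [-0.3 -0.5 -1.7] w 28.46 j [-0.17  0.44  1.42  0.    1.29  1.02]
  q 0.750 phi 4.7 bar [  4.  160.3]
t 6.4333 tcp crate [ 17.16   0.63 171.55] grasp [ 17.16 190.55] F [-2.7  0.6 -2.5] w 28.82 j [-0.17  0.43  1.42 -0.    1.29  1.02]
  q 0.750 phi 5.4 bar [  3.9 161.2]
```

View pics/s6z.png

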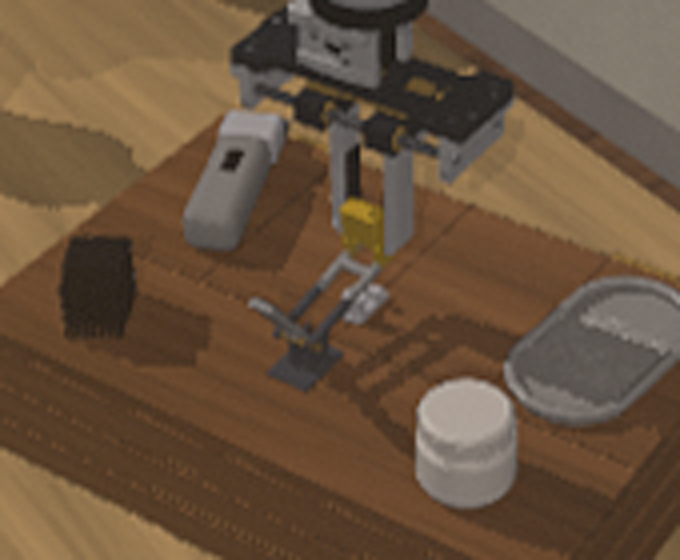

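View pics/w6.png

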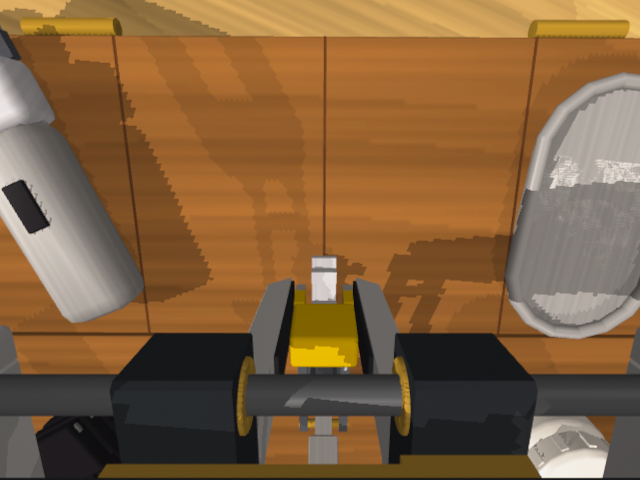

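The side view shows the crossbar held above the keeper at (355,258) in the crop, and in the wrist view the grip hides the bar. The linkage arithmetic puts the bar at x 4, z 161 in crate axes. Next I lower it to just above the lip.

Emit:
servo_tool(
  increments=[
    [0,[2.5,0,6],0],
    [0,[2.5,0,6],0],
    [0,[1.5,0,4],0],
    [0,[1,0,3],0],
    [0,[0,0,0],0],
  ],
)

```text
time: 6.85
tcp_pos: [0.6011, -0.0622, 0.1521]
orientation: [[0.93, 0.368, -0.0], [0.368, -0.93, 0.0], [-0.0, -0.0, -1.0]]
ft_force: [1.0, -1.4, -0.0]
width: 0.0287
```

```bash
python3 -c "
from h import *
st();snap('side','s7');st()
for zz in np.arange(149,128,-2):
    q,p=ik_bar((4.8,zz)); print(zz,round(q,2),grip_from(q,p).round(1))
"
```

```text
t 6.85 tcp crate [ 24.87   0.7  152.06] grasp [ 24.87 171.06] F [ 0.4 -1.7 -0. ] w 28.66 j [-0.16  0.47  1.42  0.    1.26  1.03]
  q 0.656 phi -7.7 bar [  5.3 145.5]
t 6.9 tcp crate [ 24.79   0.68 152.42] grasp [ 24.79 171.42] F [-0.1 -0.9 -1.6] w 28.84 j [-0.16  0.47  1.42 -0.    1.26  1.03]
  q 0.658 phi -7.4 bar [  5.3 145.7]
149 0.71 [ 23.  175.6]
147 0.69 [ 23.7 173.1]
145 0.68 [ 24.5 170.5]
143 0.66 [ 25.2 167.9]
141 0.64 [ 26.  165.3]
139 0.62 [ 26.7 162.7]
137 0.59 [ 27.4 160. ]
135 0.56 [ 28.1 157.3]
133 0.53 [ 28.8 154.5]
131 0.49 [ 29.5 151.8]
129 0.45 [ 30.1 149. ]
```

Emit:
servo_tool(
  increments=[
    [0,[0.3,0,1.3],0],
    [0,[0.3,0,1.3],0],
    [0,[0.3,0,1.3],0],
    [0,[0.3,0,1.3],0],
    [0,[0,0,0],0],
  ],
)

```text
time: 7.32
tcp_pos: [0.6022, -0.0619, 0.148]
orientation: [[0.93, 0.368, 0.001], [0.368, -0.93, -0.0], [0.0, 0.0, -1.0]]
ft_force: [-1.3, -0.9, 4.6]
width: 0.0287
```

```bash
python3 -c "
from h import *
st()"
```

```text
t 7.3167 tcp crate [ 26.07   0.56 148.01] grasp [ 26.07 167.01] F [-1.5 -0.4  4.6] w 28.74 j [-0.16  0.47  1.42 -0.    1.25  1.03]
  q 0.628 phi -10.3 bar [  5.3 142.3]
```

Emit:
servo_tool(
  increments=[
    [0,[0.3,0,1.2],0],
    [0,[0.4,0,1.2],0],
    [0,[0.3,0,1.2],0],
    [0,[0,0,0],0],
    [0,[0,0,0],0],
  ],
)

```text
time: 7.73
tcp_pos: [0.6037, -0.0614, 0.1455]
orientation: [[0.93, 0.368, 0.003], [0.368, -0.93, -0.0], [0.002, 0.001, -1.0]]
ft_force: [-1.6, 0.9, 11.2]
width: 0.0287
```

```bash
python3 -c "
from h import *
st()"
```

```text
t 7.7333 tcp crate [ 27.59   0.45 145.53] grasp [ 27.59 164.53] F [-1.1  1.4 11.2] w 28.69 j [-0.16  0.48  1.42  0.    1.24  1.03]
  q 0.566 phi -12.1 bar [  6.1 140.5]
```

The bar touched something: 11 N at an estimated z of 140.5, between lip height (143.5) and ridge height (137). I'll ease off and look.

Emit:
servo_tool(
  increments=[
    [0,[-0.3,0,-1.5],0],
    [0,[-0.3,0,-1.5],0],
    [0,[0,0,0],0],
    [0,[0,0,0],0],
    [0,[0,0,0],0],
  ],
)

```text
time: 8.15
tcp_pos: [0.6025, -0.0617, 0.1468]
orientation: [[0.93, 0.368, 0.0], [0.368, -0.93, 0.0], [0.0, -0.0, -1.0]]
ft_force: [3.0, 0.6, -1.0]
width: 0.0288
```

```bash
python3 -c "
from h import *
st();snap('side','s8');snap('scene','c8');snap('wrist','w8')
f=load('s8')['f'][230:300,280:360]; g=load('c8')['f'][190:260,270:350]; cv2.imwrite('pics/s8z.png',cv2.resize(np.hstack([f,g]),None,fx=5,fy=7,interpolation=cv2.INTER_CUBIC))
cv2.imwrite('pics/w8z.png',cv2.resize(load('w8')['f'][230:430,230:420],None,fx=3,fy=3,interpolation=cv2.INTER_CUBIC))"
```

```text
t 8.15 tcp crate [ 26.43   0.65 146.78] grasp [ 26.43 165.78] F [ 3.  -0.5 -1. ] w 28.75 j [-0.16  0.47  1.42  0.    1.25  1.03]
  q 0.618 phi -11.1 bar [  5.3 141.4]
```

View pics/s8z.png

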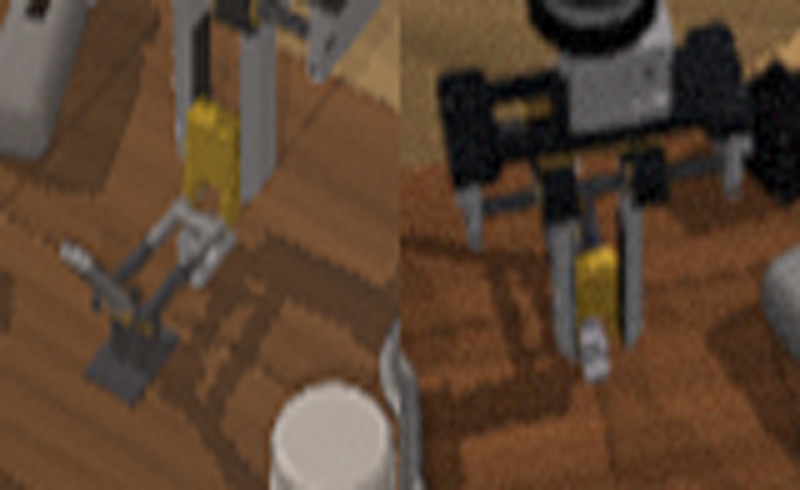

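View pics/w8z.png

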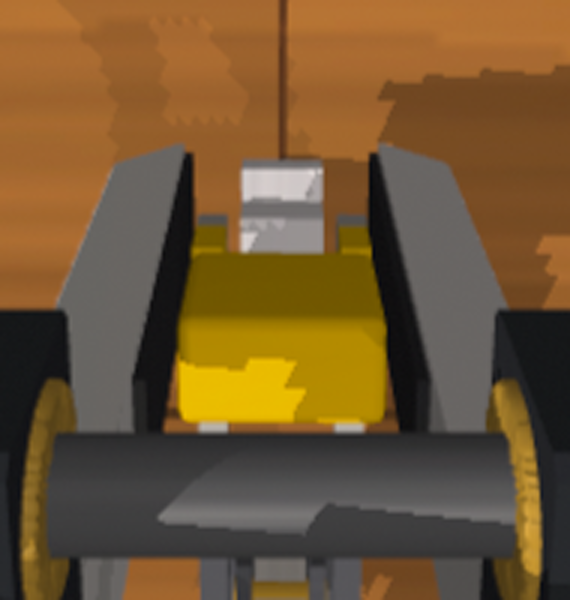

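```bash
python3 - <<'E'
from h import *
z=load('s8')
zm=lambda v,y=0: ((proj(z,c2w((v[0],y,v[1]),TH,T0))-[280,230])*[5,7]).round(0)
for B in [(5.3,141.4),(0,143.5),(-5,143.5),(10,137),(5.3,145)]: print(B,zm(B,14.5),zm(B),zm(B,-14.5))
for q in(.4,.5,.62,.75,.9): a=np.pi/3+q; print(q,'tip',zm(P+80*np.array([np.cos(a),np.sin(a)]),8.5),zm(P+80*np.array([np.cos(a),np.sin(a)]),-8.5))
for v in [(-12,120),(24,120),(24,125),(0,139.5),(-10,139.5)]: print(v,zm(v,7.5),zm(v,-7.5))
for v in [(-110,120),(-150,120)]: print(v,zm(v,0))
E
```

```text
(5.3, 141.4) [182. 200.] [204. 213.] [226. 225.]
(0, 143.5) [176. 203.] [198. 216.] [220. 228.]
(-5, 143.5) [171. 210.] [193. 223.] [215. 235.]
(10, 137) [187. 203.] [209. 215.] [231. 228.]
(5.3, 145) [182. 193.] [204. 206.] [226. 218.]
0.4 tip [127. 127.] [154. 142.]
0.5 tip [118. 137.] [145. 153.]
0.62 tip [107. 151.] [134. 167.]
0.75 tip [ 95. 170.] [122. 186.]
0.9 tip [ 82. 194.] [109. 210.]
(-12, 120) [175. 272.] [198. 286.]
(24, 120) [212. 223.] [235. 236.]
(24, 125) [212. 214.] [234. 227.]
(0, 139.5) [187. 217.] [210. 230.]
(-10, 139.5) [177. 231.] [199. 244.]
(-110, 120) [ 80. 422.]
(-150, 120) [ 33. 485.]
```

```bash
python3 - <<'E'
from h import *
for tag,(u0,v0,s) in (('w8',(230,230,3)),):
    z=load(tag)
    zm=lambda v,y=0: ((proj(z,c2w((v[0],y,v[1]),TH,T0))-[u0,v0])*s).round(0)
    for q,ph in((1.117,-5.5),(1.117,-8),(.618,-11.1),(.9,-8)):
        phi=np.radians(ph);c,s_=np.cos(phi),np.sin(phi);L=lambda x,zz: pin(q)+np.array([x*c-zz*s_,x*s_+zz*c])
        a=np.pi/3+q;tip=P+80*np.array([np.cos(a),np.sin(a)])
        print(q,ph,'bar',bar_from(q,phi).round(1),'g',grip_from(q,phi).round(1),'top near/far',[zm(L(x,42),y) for x in(80,96) for y in (14.5,-14.5)],'bottom far',zm(L(96,14),14.5),'tip',zm(tip))
E
```

```text
1.117 -5.5 bar [ -2.2 143.5] g [ 16.4 169.8] top near/far [array([182., 419.]), array([391., 420.]), array([180., 309.]), array([393., 310.])] bottom far [195. 241.] tip [ 282. 1166.]
1.117 -8 bar [ -2.6 140.4] g [ 17.1 165.9] top near/far [array([183., 395.]), array([388., 396.]), array([183., 286.]), array([390., 287.])] bottom far [197. 230.] tip [ 282. 1166.]
0.618 -11.1 bar [  5.3 141.4] g [ 26.4 165.8] top near/far [array([182., 332.]), array([391., 332.]), array([182., 218.]), array([392., 219.])] bottom far [196. 181.] tip [ 284. 1083.]
0.9 -8 bar [  0.8 143. ] g [ 20.6 168.5] top near/far [array([182., 384.]), array([391., 385.]), array([181., 272.]), array([393., 273.])] bottom far [195. 217.] tip [ 283. 1157.]
```

The tip and grip edges match a lever that never moved (q about 1.12). So the pads slipped about 10 mm along the grip, and the bar rests on the lip at x about -2. I'll re-grip centrally and harder.

Emit:
servo_tool(
  increments=[
    [0.5,[0,0,0],0],
    [0.5,[0,0,0],0],
    [0.5,[-3,0,-1.5],0],
    [0.5,[-4,0,-1.5],0],
    [0.5,[-3,0,-1],0],
  ],
  newtons=30,
)

```text
time: 8.72
tcp_pos: [0.5926, -0.0656, 0.1511]
orientation: [[0.93, 0.368, -0.0], [0.368, -0.93, -0.0], [-0.0, -0.0, -1.0]]
ft_force: [-0.6, 0.5, 0.5]
width: 0.0468
```

Emit:
servo_tool(
  increments=[
    [0.5,[0,0,0],0],
    [0.5,[0,0,0],0],
    [0,[0,0,0],0],
    [0,[0,0,0],0],
    [0,[0,0,0],0],
  ],
)

```text
time: 9.13
tcp_pos: [0.5932, -0.0653, 0.1509]
orientation: [[0.93, 0.368, -0.0], [0.368, -0.93, -0.0], [-0.0, -0.0, -1.0]]
ft_force: [-0.7, 1.1, 0.8]
width: 0.0303
```

```bash
python3 - <<'E'
from h import *
st();snap('wrist','w9')
cv2.imwrite('pics/w9z.png',cv2.resize(load('w9')['f'][230:430,230:420],None,fx=3,fy=3,interpolation=cv2.INTER_CUBIC))
z=load('w9')
zm=lambda v,y=0: ((proj(z,c2w((v[0],y,v[1]),TH,T0))-[230,230])*3).round(0)
for q,ph in((1.117,-5.5),(1.117,-8),(1.05,-5.5)):
    phi=np.radians(ph);c,s_=np.cos(phi),np.sin(phi);L=lambda x,zz: pin(q)+np.array([x*c-zz*s_,x*s_+zz*c])
    print(q,ph,'bar',bar_from(q,phi).round(1),'g',grip_from(q,phi).round(1),[zm(L(x,42),14.5) for x in(80,96)],'bottom far',zm(L(96,14),14.5))
E
```

```text
t 9.1333 tcp crate [ 16.4    0.65 150.87] grasp [ 16.4  169.87] F [-0.2  1.2  0.8] w 30.34 j [-0.17  0.45  1.45 -0.    1.25  1.02]
  q 1.114 phi -5.5 bar [ -2.2 143.5]
1.117 -5.5 bar [ -2.2 143.5] g [ 16.4 169.8] [array([183., 339.]), array([181., 229.])] bottom far [196. 174.]
1.117 -8 bar [ -2.6 140.4] g [ 17.1 165.9] [array([184., 317.]), array([184., 208.])] bottom far [198. 164.]
1.05 -5.5 bar [ -1.2 144.4] g [ 17.4 170.7] [array([182., 336.]), array([181., 225.])] bottom far [195. 170.]
```

View pics/w9z.png

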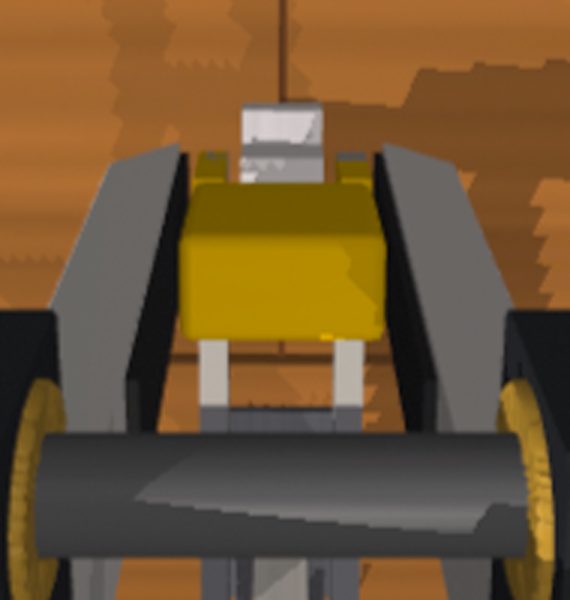

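The re-grip looks right: the grip's top face spans rows 240-340 in the crop, as predicted, with the pads centred on it. Next I lift slightly, pull forward with the lever, and check for slip.

Emit:
servo_tool(
  increments=[
    [0,[0,0,0],0],
    [0,[0,0,0],0],
    [0,[-1,0,-4],0],
    [0,[-0.8,0,-4],0],
    [0,[0,0,0],0],
  ],
)

```text
time: 9.6
tcp_pos: [0.5913, -0.0662, 0.1596]
orientation: [[0.93, 0.368, -0.0], [0.368, -0.93, -0.0], [-0.0, 0.0, -1.0]]
ft_force: [-1.5, -0.7, -2.5]
width: 0.0289
```

Emit:
servo_tool(
  increments=[
    [0,[2,0,0],0],
    [0,[2,0,0.5],0],
    [0,[2,0,0.5],0],
    [0,[2,0,1],0],
    [0,[1,0,1],0],
  ],
)

```text
time: 10.02
tcp_pos: [0.5995, -0.0629, 0.1561]
orientation: [[0.93, 0.368, -0.001], [0.368, -0.93, -0.0], [-0.002, -0.0, -1.0]]
ft_force: [-4.9, -1.8, 2.1]
width: 0.0285
```

```bash
python3 - <<'E'
from h import *
st();snap('wrist','w10');snap('side','s10')
cv2.imwrite('pics/s10z.png',cv2.resize(load('s10')['f'][230:300,280:360],None,fx=7,fy=7,interpolation=cv2.INTER_CUBIC))
z=load('s10')
zm=lambda v,y=0: ((proj(z,c2w((v[0],y,v[1]),TH,T0))-[280,230])*7).round(0)
for q in(.5,.7,.9,1.117): a=np.pi/3+q; print(q,'tip',zm(P+80*np.array([np.cos(a),np.sin(a)]),8.5),zm(P+80*np.array([np.cos(a),np.sin(a)]),-8.5))
E
```

```text
t 10.0167 tcp crate [ 23.13   0.58 156.06] grasp [ 23.13 175.06] F [-5.2  0.1  2.1] w 28.55 j [-0.17  0.46  1.42 -0.    1.26  1.03]
  q 0.704 phi -4.9 bar [  4.8 148.5]
0.5 tip [165. 137.] [203. 153.]
0.7 tip [139. 162.] [177. 178.]
0.9 tip [115. 194.] [153. 210.]
1.117 tip [ 90. 234.] [129. 251.]
```

View pics/s10z.png

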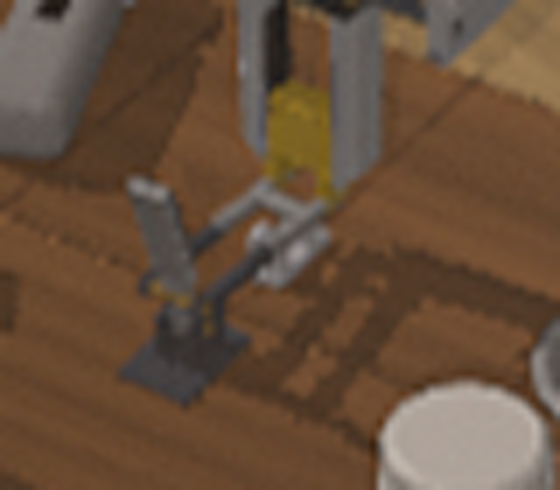

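```bash
python3 - <<'E'
from h import *
z=load('w10')
cv2.imwrite('pics/w10z.png',cv2.resize(z['f'][240:340,270:370],None,fx=6,fy=6,interpolation=cv2.INTER_CUBIC))
zm=lambda v,y=0: ((proj(z,c2w((v[0],y,v[1]),TH,T0))-[270,240])*6).round(0)
for q,ph in((.704,-4.9),(.8,-4.9),(.8,-3),(.9,-4)):
    phi=np.radians(ph);c,s_=np.cos(phi),np.sin(phi);L=lambda x,zz: pin(q)+np.array([x*c-zz*s_,x*s_+zz*c])
    print(q,ph,'bar',bar_from(q,phi).round(1),'g',grip_from(q,phi).round(1),[zm(L(x,42),14.5)[1] for x in(80,96)],'bottom far',zm(L(96,14),14.5)[1])
print('keeper',[zm((x,h)) for x,h in((24,125),(17,133),(10,133))])
E
```

```text
0.704 -4.9 bar [  4.8 148.6] g [ 23.1 175.1] [np.float64(621.0), np.float64(402.0)] bottom far 286.0
0.8 -4.9 bar [  3.  147.9] g [ 21.4 174.4] [np.float64(638.0), np.float64(421.0)] bottom far 303.0
0.8 -3 bar [  3.2 150.2] g [ 20.6 177.4] [np.float64(674.0), np.float64(458.0)] bottom far 321.0
0.9 -4 bar [  1.4 148. ] g [ 19.3 174.8] [np.float64(670.0), np.float64(455.0)] bottom far 327.0
keeper [array([328., 209.]), array([328., 308.]), array([328., 378.])]
```

View pics/w10z.png

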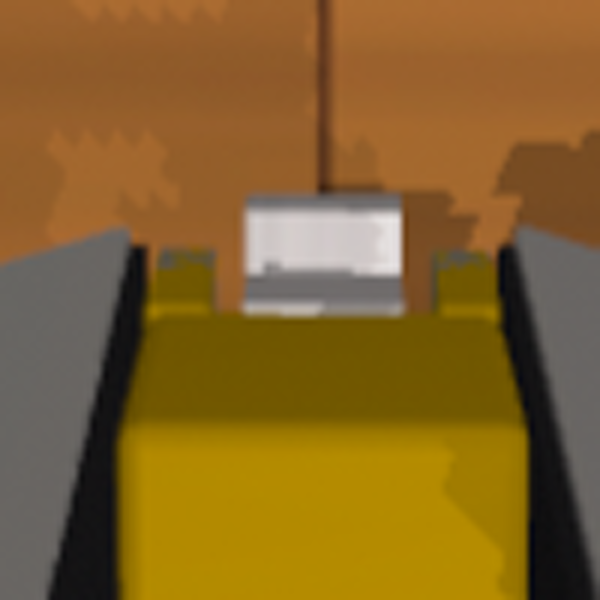

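The far top edge of the grip is at row 428 in the crop and the far bottom edge at 312. That puts the bar at about x 2-3, z 148, roughly 2-3 mm short, so the pads crept a little. I'll grip firmer and go 3 mm further.

Emit:
servo_tool(
  increments=[
    [0,[0,0,0],0],
    [0,[1,0,0.2],0],
    [0,[1,0,0.2],0],
    [0,[1,0,0.3],0],
    [0,[0,0,0],0],
  ],
  newtons=50,
)

```text
time: 10.53
tcp_pos: [0.6026, -0.0617, 0.1556]
orientation: [[0.93, 0.368, -0.0], [0.368, -0.93, -0.0], [-0.0, 0.0, -1.0]]
ft_force: [-3.9, -1.0, 3.4]
width: 0.0287
```

```bash
cat > look.py <<'E'
from h import *
import sys
tag=sys.argv[1]; st(); z=snap('wrist',tag); z=load(tag)
cv2.imwrite(f'pics/{tag}z.png',cv2.resize(z['f'][240:340,270:370],None,fx=6,fy=6,interpolation=cv2.INTER_CUBIC))
zm=lambda v,y=0: ((proj(z,c2w((v[0],y,v[1]),TH,T0))-[270,240])*6).round(0)
for q in(.4,.5,.6,.7,.8,.9):
  for ph in map(float,sys.argv[2:]):
    phi=np.radians(ph);c,s_=np.cos(phi),np.sin(phi);L=lambda x,zz: pin(q)+np.array([x*c-zz*s_,x*s_+zz*c])
    print(q,ph,'bar',bar_from(q,phi).round(1),'g',grip_from(q,phi).round(1),'top far',zm(L(96,42),14.5)[1],'bottom far',zm(L(96,14),14.5)[1])
print('keeper',[zm((x,h))[1] for x,h in((23.5,125),(17,133),(10,133))])
E
python3 look.py w11 -4 -7
```

```text
t 10.5333 tcp crate [ 26.5    0.61 155.6 ] grasp [ 26.5 174.6] F [-4.   0.5  3.4] w 28.69 j [-0.16  0.47  1.41 -0.    1.26  1.03]
  q 0.544 phi -5.8 bar [  7.8 148.4]
0.4 -4.0 bar [ 10.8 151. ] g [ 28.7 177.8] top far 394.0 bottom far 272.0
0.4 -7.0 bar [ 10.4 147.2] g [ 29.7 173. ] top far 340.0 bottom far 246.0
0.5 -4.0 bar [  8.8 150.8] g [ 26.7 177.6] top far 420.0 bottom far 294.0
0.5 -7.0 bar [  8.5 147. ] g [ 27.7 172.8] top far 365.0 bottom far 269.0
0.6 -4.0 bar [  6.9 150.4] g [ 24.8 177.2] top far 444.0 bottom far 316.0
0.6 -7.0 bar [  6.5 146.6] g [ 25.8 172.4] top far 389.0 bottom far 289.0
0.7 -4.0 bar [  4.9 149.8] g [ 22.9 176.6] top far 466.0 bottom far 335.0
0.7 -7.0 bar [  4.6 146. ] g [ 23.9 171.8] top far 411.0 bottom far 308.0
0.8 -4.0 bar [  3.1 149. ] g [ 21.  175.8] top far 485.0 bottom far 353.0
0.8 -7.0 bar [  2.7 145.2] g [ 22.  171.1] top far 430.0 bottom far 326.0
0.9 -4.0 bar [  1.4 148. ] g [ 19.3 174.8] top far 502.0 bottom far 368.0
0.9 -7.0 bar [  1.  144.3] g [ 20.3 170.1] top far 447.0 bottom far 341.0
keeper [np.float64(249.0), np.float64(344.0), np.float64(413.0)]
```

View pics/w11z.png

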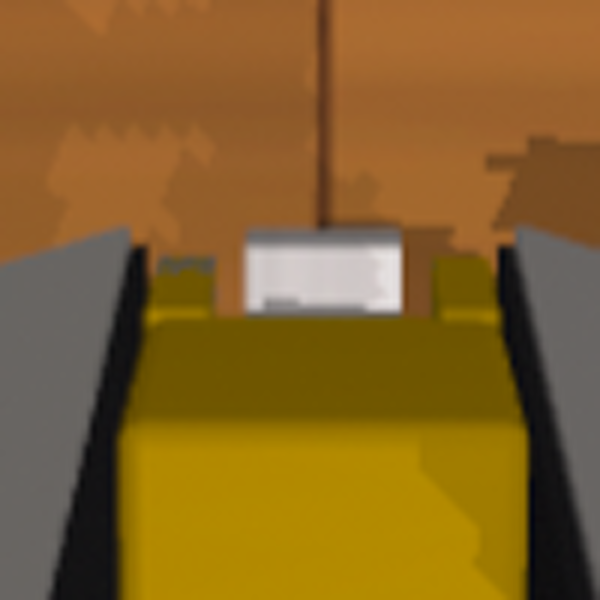

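There's no row offset after all: the strip above the bright floor is the keeper's end face (its edge at row 245 against 249 predicted). The grip's edges at 428 and 315 put the bar at about (6.1, 148.7), with 2 mm of pad creep. Now I lower slowly towards x 5.

Emit:
servo_tool(
  increments=[
    [0,[0,0,1.3],0],
    [0,[0.1,0,1.3],0],
    [0,[0.2,0,1.3],0],
    [0,[0.2,0,1.3],0],
    [0,[0.2,0,0.8],0],
  ],
)

```text
time: 11.0
tcp_pos: [0.6037, -0.0612, 0.1494]
orientation: [[0.93, 0.368, 0.001], [0.368, -0.93, 0.0], [0.001, 0.0, -1.0]]
ft_force: [0.2, -0.7, 5.0]
width: 0.0282
```

```bash
python3 look.py w12 -8 -10
```

```text
t 11.0 tcp crate [ 27.71   0.63 149.42] grasp [ 27.71 168.42] F [-0.  -0.7  5. ] w 28.23 j [-0.16  0.47  1.42  0.    1.25  1.03]
  q 0.536 phi -9.7 bar [  7.3 143.5]
0.4 -8.0 bar [ 10.3 146. ] g [ 30.  171.5] top far 374.0 bottom far 280.0
0.4 -10.0 bar [  9.9 143.5] g [ 30.5 168.3] top far 341.0 bottom far 265.0
0.5 -8.0 bar [  8.3 145.8] g [ 28.  171.3] top far 400.0 bottom far 303.0
0.5 -10.0 bar [  7.9 143.3] g [ 28.5 168.1] top far 367.0 bottom far 288.0
0.6 -8.0 bar [  6.3 145.4] g [ 26.1 170.9] top far 425.0 bottom far 324.0
0.6 -10.0 bar [  5.9 142.9] g [ 26.6 167.7] top far 391.0 bottom far 308.0
0.7 -8.0 bar [  4.4 144.8] g [ 24.2 170.3] top far 447.0 bottom far 343.0
0.7 -10.0 bar [  4.  142.3] g [ 24.6 167.1] top far 413.0 bottom far 328.0
0.8 -8.0 bar [  2.6 144. ] g [ 22.3 169.5] top far 466.0 bottom far 360.0
0.8 -10.0 bar [  2.2 141.5] g [ 22.8 166.3] top far 432.0 bottom far 345.0
0.9 -8.0 bar [  0.8 143. ] g [ 20.6 168.5] top far 483.0 bottom far 376.0
0.9 -10.0 bar [  0.4 140.5] g [ 21.1 165.3] top far 449.0 bottom far 360.0
keeper [np.float64(285.0), np.float64(383.0), np.float64(454.0)]
```

View pics/w12z.png

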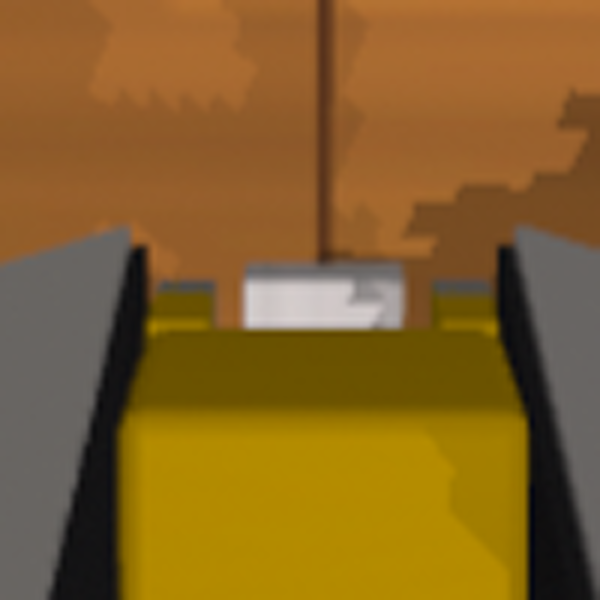

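The bar is at about (3.8, 142.5), with 5 N upward, so it's probably grazing the lip's far edge. I'll nudge +1.2 mm and then lower.

Emit:
servo_tool(
  increments=[
    [0,[0.6,0,-0.6],0],
    [0,[0.8,0,0],0],
    [0,[0.2,0,1],0],
    [0,[0.3,0,1],0],
    [0,[0.3,0,1],0],
  ],
)

```text
time: 11.47
tcp_pos: [0.6052, -0.0606, 0.1467]
orientation: [[0.93, 0.368, -0.0], [0.368, -0.93, -0.0], [-0.0, -0.0, -1.0]]
ft_force: [-3.7, -1.7, 5.1]
width: 0.0285
```

```bash
python3 look.py w13 -10 -12
```

```text
t 11.4667 tcp crate [ 29.34   0.65 146.75] grasp [ 29.34 165.75] F [-4.1 -0.2  5.1] w 28.53 j [-0.16  0.48  1.41 -0.    1.25  1.03]
  q 0.472 phi -11.5 bar [  8.1 141.5]
0.4 -10.0 bar [  9.9 143.5] g [ 30.5 168.3] top far 380.0 bottom far 297.0
0.4 -12.0 bar [  9.4 141. ] g [ 30.9 165.1] top far 348.0 bottom far 283.0
0.5 -10.0 bar [  7.9 143.3] g [ 28.5 168.1] top far 406.0 bottom far 319.0
0.5 -12.0 bar [  7.4 140.8] g [ 28.9 164.9] top far 374.0 bottom far 305.0
0.6 -10.0 bar [  5.9 142.9] g [ 26.6 167.7] top far 430.0 bottom far 340.0
0.6 -12.0 bar [  5.5 140.4] g [ 26.9 164.5] top far 397.0 bottom far 326.0
0.7 -10.0 bar [  4.  142.3] g [ 24.6 167.1] top far 452.0 bottom far 359.0
0.7 -12.0 bar [  3.6 139.8] g [ 25.  163.9] top far 419.0 bottom far 345.0
0.8 -10.0 bar [  2.2 141.5] g [ 22.8 166.3] top far 471.0 bottom far 376.0
0.8 -12.0 bar [  1.7 139. ] g [ 23.2 163.1] top far 438.0 bottom far 362.0
0.9 -10.0 bar [  0.4 140.5] g [ 21.1 165.3] top far 488.0 bottom far 391.0
0.9 -12.0 bar [ -0.  138.1] g [ 21.4 162.1] top far 455.0 bottom far 377.0
keeper [np.float64(311.0), np.float64(412.0), np.float64(483.0)]
```

View pics/w13z.png

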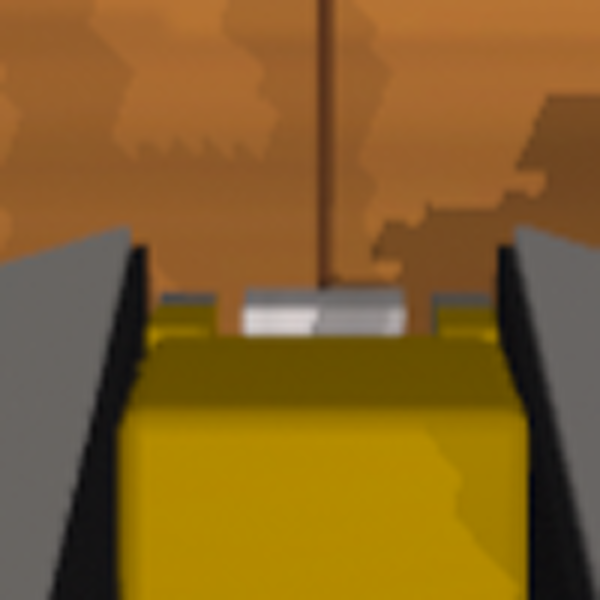

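Corrected for the small row bias, the bar is at about (5, 141), now below the lip's top and moving down. The 5 N fits lever friction. I'll keep lowering.

Emit:
servo_tool(
  increments=[
    [0,[0.4,0,1.2],0],
    [0,[0.4,0,1.2],0],
    [0,[0.4,0,1.2],0],
    [0,[0.3,0,1.2],0],
    [0,[0,0,0],0],
  ],
)

```text
time: 11.93
tcp_pos: [0.6068, -0.0599, 0.1418]
orientation: [[0.93, 0.368, -0.0], [0.368, -0.93, 0.0], [0.0, -0.0, -1.0]]
ft_force: [-3.3, -1.8, 4.8]
width: 0.0286
```

```bash
python3 look.py w14 -12 -14 -16
```

```text
t 11.9333 tcp crate [ 31.04   0.72 141.8 ] grasp [ 31.04 160.8 ] F [-3.8 -0.5  4.8] w 28.57 j [-0.16  0.49  1.41  0.    1.24  1.04]
  q 0.406 phi -14.6 bar [  8.5 137.8]
0.4 -12.0 bar [  9.4 141. ] g [ 30.9 165.1] top far 400.0 bottom far 326.0
0.4 -14.0 bar [  8.8 138.6] g [ 31.1 161.9] top far 370.0 bottom far 313.0
0.4 -16.0 bar [  8.2 136.1] g [ 31.3 158.6] top far 342.0 bottom far 302.0
0.5 -12.0 bar [  7.4 140.8] g [ 28.9 164.9] top far 426.0 bottom far 348.0
0.5 -14.0 bar [  6.9 138.4] g [ 29.2 161.7] top far 395.0 bottom far 335.0
0.5 -16.0 bar [  6.2 135.9] g [ 29.3 158.4] top far 367.0 bottom far 324.0
0.6 -12.0 bar [  5.5 140.4] g [ 26.9 164.5] top far 450.0 bottom far 369.0
0.6 -14.0 bar [  4.9 138. ] g [ 27.2 161.3] top far 419.0 bottom far 356.0
0.6 -16.0 bar [  4.2 135.5] g [ 27.3 158. ] top far 390.0 bottom far 344.0
0.7 -12.0 bar [  3.6 139.8] g [ 25.  163.9] top far 472.0 bottom far 388.0
0.7 -14.0 bar [  3.  137.4] g [ 25.3 160.7] top far 441.0 bottom far 374.0
0.7 -16.0 bar [  2.3 134.9] g [ 25.4 157.4] top far 412.0 bottom far 363.0
0.8 -12.0 bar [  1.7 139. ] g [ 23.2 163.1] top far 492.0 bottom far 405.0
0.8 -14.0 bar [  1.1 136.6] g [ 23.4 159.9] top far 460.0 bottom far 391.0
0.8 -16.0 bar [  0.5 134.2] g [ 23.6 156.7] top far 431.0 bottom far 379.0
0.9 -12.0 bar [ -0.  138.1] g [ 21.4 162.1] top far 508.0 bottom far 420.0
0.9 -14.0 bar [ -0.6 135.6] g [ 21.7 158.9] top far 477.0 bottom far 406.0
0.9 -16.0 bar [ -1.3 133.2] g [ 21.8 155.7] top far 448.0 bottom far 394.0
keeper [np.float64(349.0), np.float64(453.0), np.float64(525.0)]
```

View pics/w14z.png

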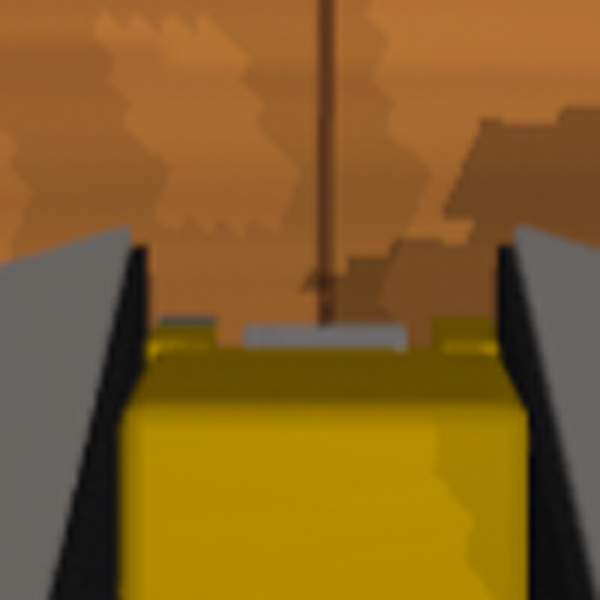

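The bar is at about (5, 137.6) and still coming down freely, with the force unchanged at 5 N. I'll continue.

Emit:
servo_tool(
  increments=[
    [0,[0.3,0,1.2],0],
    [0,[0.3,0,1.2],0],
    [0,[0.3,0,1.2],0],
    [0,[0.3,0,1.2],0],
    [0,[0,0,0],0],
  ],
)

```text
time: 12.4
tcp_pos: [0.6079, -0.0595, 0.137]
orientation: [[0.93, 0.368, -0.0], [0.368, -0.93, 0.0], [-0.0, -0.0, -1.0]]
ft_force: [-2.6, -2.5, 3.8]
width: 0.0285
```

```bash
python3 look.py w15 -16 -18 -20
```

```text
t 12.4 tcp crate [ 32.19   0.69 136.96] grasp [ 32.19 155.96] F [-3.4 -1.4  3.8] w 28.49 j [-0.16  0.49  1.42  0.    1.23  1.04]
  q 0.356 phi -17.7 bar [  8.5 134.1]
0.4 -16.0 bar [  8.2 136.1] g [ 31.3 158.6] top far 385.0 bottom far 338.0
0.4 -18.0 bar [  7.5 133.7] g [ 31.3 155.4] top far 358.0 bottom far 328.0
0.4 -20.0 bar [  6.6 131.3] g [ 31.3 152.2] top far 334.0 bottom far 320.0
0.5 -16.0 bar [  6.2 135.9] g [ 29.3 158.4] top far 411.0 bottom far 360.0
0.5 -18.0 bar [  5.5 133.5] g [ 29.3 155.2] top far 384.0 bottom far 350.0
0.5 -20.0 bar [  4.7 131.1] g [ 29.3 152. ] top far 359.0 bottom far 341.0
0.6 -16.0 bar [  4.2 135.5] g [ 27.3 158. ] top far 435.0 bottom far 381.0
0.6 -18.0 bar [  3.5 133.1] g [ 27.4 154.8] top far 407.0 bottom far 370.0
0.6 -20.0 bar [  2.7 130.7] g [ 27.3 151.6] top far 382.0 bottom far 361.0
0.7 -16.0 bar [  2.3 134.9] g [ 25.4 157.4] top far 456.0 bottom far 399.0
0.7 -18.0 bar [  1.6 132.5] g [ 25.5 154.2] top far 429.0 bottom far 389.0
0.7 -20.0 bar [  0.8 130.2] g [ 25.4 151. ] top far 403.0 bottom far 379.0
0.8 -16.0 bar [  0.5 134.2] g [ 23.6 156.7] top far 476.0 bottom far 416.0
0.8 -18.0 bar [ -0.2 131.8] g [ 23.6 153.4] top far 448.0 bottom far 405.0
0.8 -20.0 bar [ -1.1 129.4] g [ 23.6 150.2] top far 422.0 bottom far 396.0
0.9 -16.0 bar [ -1.3 133.2] g [ 21.8 155.7] top far 492.0 bottom far 431.0
0.9 -18.0 bar [ -2.  130.8] g [ 21.9 152.5] top far 464.0 bottom far 420.0
0.9 -20.0 bar [ -2.8 128.4] g [ 21.8 149.3] top far 439.0 bottom far 410.0
keeper [np.float64(382.0), np.float64(489.0), np.float64(563.0)]
```

View pics/w15z.png

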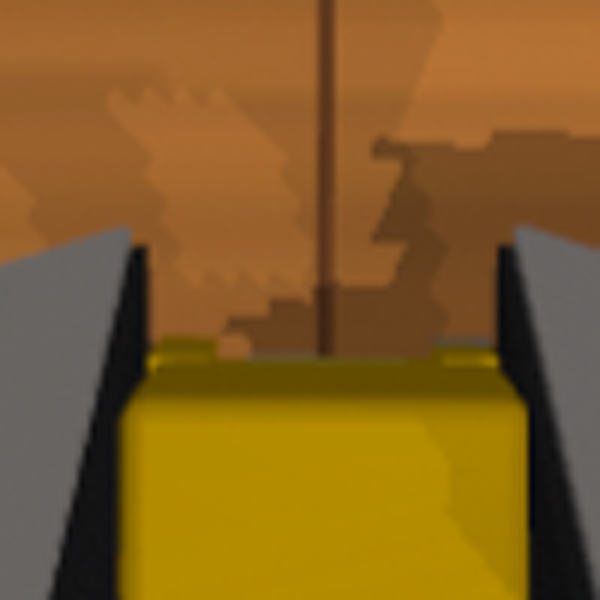

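The edges at 403 and 361 put the bar at about (4.4, 133.3). That's below the ridge's stop height of 137, so it's going into the slot. I'll lower to the floor.

Emit:
servo_tool(
  increments=[
    [0,[0.3,0,1.2],0],
    [0,[0.3,0,1.2],0],
    [0,[0.3,0,1.2],0],
    [0,[0.2,0,1.2],0],
    [0,[0,0,0],0],
  ],
)

```text
time: 12.87
tcp_pos: [0.6089, -0.0591, 0.1322]
orientation: [[0.93, 0.368, -0.0], [0.368, -0.93, 0.0], [-0.0, -0.0, -1.0]]
ft_force: [-3.9, -1.3, 6.0]
width: 0.0285
```

```bash
python3 look.py w16 -20 -22|grep -v '^0.[89]'
```

```text
t 12.8667 tcp crate [ 33.31   0.67 132.25] grasp [ 33.31 151.25] F [-4.1  0.2  6. ] w 28.46 j [-0.16  0.5   1.42  0.    1.22  1.04]
  q 0.294 phi -20.6 bar [  8.5 130.7]
0.4 -20.0 bar [  6.6 131.3] g [ 31.3 152.2] top far 375.0 bottom far 355.0
0.4 -22.0 bar [  5.7 129. ] g [ 31.1 149. ] top far 352.0 bottom far 347.0
0.5 -20.0 bar [  4.7 131.1] g [ 29.3 152. ] top far 401.0 bottom far 376.0
0.5 -22.0 bar [  3.8 128.8] g [ 29.1 148.8] top far 377.0 bottom far 369.0
0.6 -20.0 bar [  2.7 130.7] g [ 27.3 151.6] top far 424.0 bottom far 396.0
0.6 -22.0 bar [  1.8 128.4] g [ 27.1 148.4] top far 400.0 bottom far 388.0
0.7 -20.0 bar [  0.8 130.2] g [ 25.4 151. ] top far 446.0 bottom far 415.0
0.7 -22.0 bar [-1.000e-01  1.278e+02] g [ 25.2 147.8] top far 422.0 bottom far 407.0
keeper [np.float64(416.0), np.float64(526.0), np.float64(601.0)]
```

View pics/w16z.png

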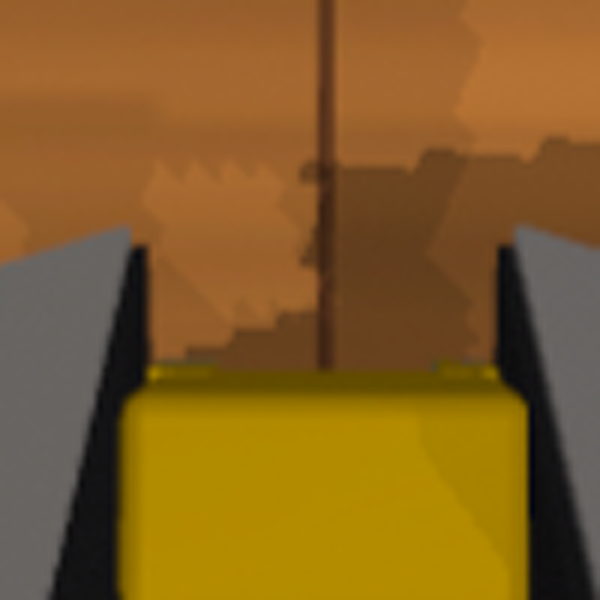

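The bar is at about (5, 130.7), nearly on the floor of the slot. I'll ease down the last 1.5 mm.

Emit:
servo_tool(
  increments=[
    [0,[0.1,0,0.8],0],
    [0,[0.1,0,0.8],0],
    [0,[0,0,0.5],0],
    [0,[0,0,0],0],
    [0,[0,0,0],0],
  ],
)

```text
time: 13.33
tcp_pos: [0.6091, -0.059, 0.1303]
orientation: [[0.93, 0.368, 0.0], [0.368, -0.93, 0.0], [0.0, -0.0, -1.0]]
ft_force: [-2.2, -1.3, 1.6]
width: 0.0285
```

```bash
python3 look.py w17 -20 -22|grep -v '^0.[89]'
```

```text
t 13.3333 tcp crate [ 33.5    0.71 130.25] grasp [ 33.5  149.25] F [-2.5 -0.4  1.6] w 28.52 j [-0.16  0.5   1.42  0.    1.22  1.04]
  q 0.278 phi -21.8 bar [  8.3 129.2]
0.4 -20.0 bar [  6.6 131.3] g [ 31.3 152.2] top far 390.0 bottom far 367.0
0.4 -22.0 bar [  5.7 129. ] g [ 31.1 149. ] top far 366.0 bottom far 359.0
0.5 -20.0 bar [  4.7 131.1] g [ 29.3 152. ] top far 415.0 bottom far 388.0
0.5 -22.0 bar [  3.8 128.8] g [ 29.1 148.8] top far 391.0 bottom far 380.0
0.6 -20.0 bar [  2.7 130.7] g [ 27.3 151.6] top far 439.0 bottom far 409.0
0.6 -22.0 bar [  1.8 128.4] g [ 27.1 148.4] top far 415.0 bottom far 400.0
0.7 -20.0 bar [  0.8 130.2] g [ 25.4 151. ] top far 460.0 bottom far 427.0
0.7 -22.0 bar [-1.000e-01  1.278e+02] g [ 25.2 147.8] top far 436.0 bottom far 419.0
keeper [np.float64(428.0), np.float64(539.0), np.float64(615.0)]
```

View pics/w17z.png

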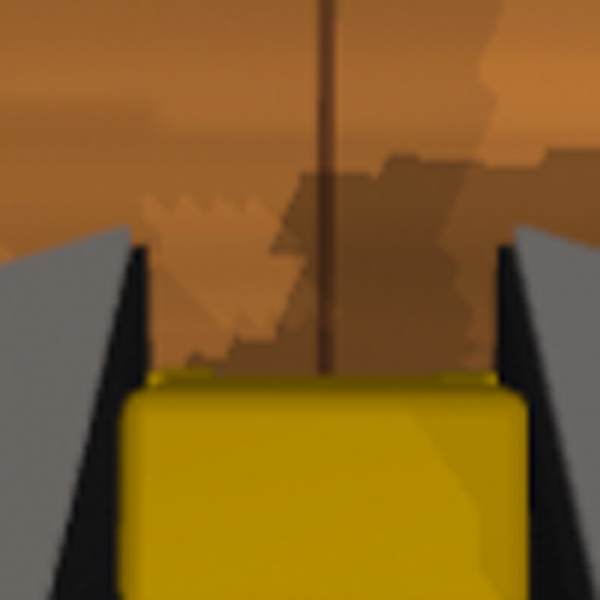

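The bar is at about (4.3, 129.1), down at floor height in the slot with almost no load. Now I draw it back under the lip.

Emit:
servo_tool(
  increments=[
    [0,[-1,0,-0.1],0],
    [0,[-1,0,-0.1],0],
    [0,[-1,0,-0.1],0],
    [0,[-1,0,-0.1],0],
    [0,[0,0,0],0],
  ],
)

```text
time: 13.8
tcp_pos: [0.6053, -0.0605, 0.1304]
orientation: [[0.93, 0.368, 0.0], [0.368, -0.93, 0.0], [0.0, -0.0, -1.0]]
ft_force: [4.2, 0.6, -2.9]
width: 0.0288
```

```bash
python3 look.py w18 -20 -22|grep -v '^0.[4]'
```

```text
t 13.8 tcp crate [ 29.44   0.74 130.45] grasp [ 29.44 149.45] F [ 4.1 -1.  -2.9] w 28.8 j [-0.16  0.5   1.43  0.    1.22  1.03]
  q 0.482 phi -21.6 bar [  4.3 129.3]
0.5 -20.0 bar [  4.7 131.1] g [ 29.3 152. ] top far 359.0 bottom far 341.0
0.5 -22.0 bar [  3.8 128.8] g [ 29.1 148.8] top far 336.0 bottom far 334.0
0.6 -20.0 bar [  2.7 130.7] g [ 27.3 151.6] top far 383.0 bottom far 361.0
0.6 -22.0 bar [  1.8 128.4] g [ 27.1 148.4] top far 360.0 bottom far 354.0
0.7 -20.0 bar [  0.8 130.2] g [ 25.4 151. ] top far 405.0 bottom far 380.0
0.7 -22.0 bar [-1.000e-01  1.278e+02] g [ 25.2 147.8] top far 382.0 bottom far 372.0
0.8 -20.0 bar [ -1.1 129.4] g [ 23.6 150.2] top far 425.0 bottom far 397.0
0.8 -22.0 bar [ -2. 127.] g [ 23.4 147. ] top far 401.0 bottom far 389.0
0.9 -20.0 bar [ -2.8 128.4] g [ 21.8 149.3] top far 442.0 bottom far 412.0
0.9 -22.0 bar [ -3.7 126.1] g [ 21.6 146. ] top far 418.0 bottom far 404.0
keeper [np.float64(383.0), np.float64(494.0), np.float64(570.0)]
```

View pics/w18z.png

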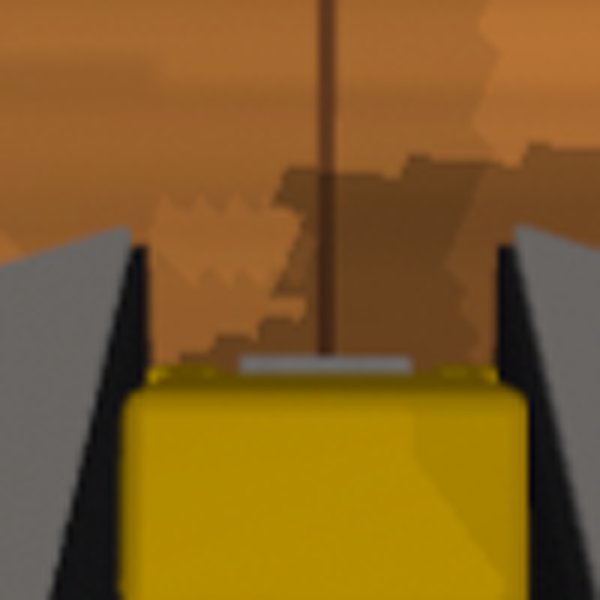

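The edges at 390 and 374 put the bar at about (0.8, 129.3), under the lip. One more small pull will seat it.

Emit:
servo_tool(
  increments=[
    [0,[-0.6,0,0],0],
    [0,[-0.6,0,0],0],
    [0,[-0.4,0,0],0],
    [0,[0,0,0],0],
    [0,[0,0,0],0],
  ],
)

```text
time: 14.27
tcp_pos: [0.6039, -0.061, 0.1305]
orientation: [[0.93, 0.368, 0.0], [0.368, -0.93, 0.0], [0.0, -0.0, -1.0]]
ft_force: [5.7, 1.1, -5.5]
width: 0.0288
```

```bash
python3 -c "
from h import *
st();snap('side','s19');snap('scene','c19')
f=load('s19')['f'][230:300,280:360]; g=load('c19')['f'][190:260,270:350]; cv2.imwrite('pics/s19z.png',cv2.resize(np.hstack([f,g]),None,fx=5,fy=7,interpolation=cv2.INTER_CUBIC))
z=load('s19')
zm=lambda v,y=0: ((proj(z,c2w((v[0],y,v[1]),TH,T0))-[280,230])*[5,7]).round(0)
for q in(.6,.7,.8,.9): a=np.pi/3+q; print(q,'tip',zm(P+80*np.array([np.cos(a),np.sin(a)]),8.5),zm(P+80*np.array([np.cos(a),np.sin(a)]),-8.5))
"
```

```text
t 14.2667 tcp crate [ 27.98   0.74 130.46] grasp [ 27.98 149.46] F [ 5.7 -1.1 -5.5] w 28.81 j [-0.16  0.49  1.43  0.    1.22  1.03]
  q 0.558 phi -21.4 bar [  2.9 129.2]
0.6 tip [109. 149.] [136. 164.]
0.7 tip [ 99. 162.] [127. 178.]
0.8 tip [ 91. 177.] [118. 193.]
0.9 tip [ 82. 194.] [109. 210.]
```

View pics/s19z.png

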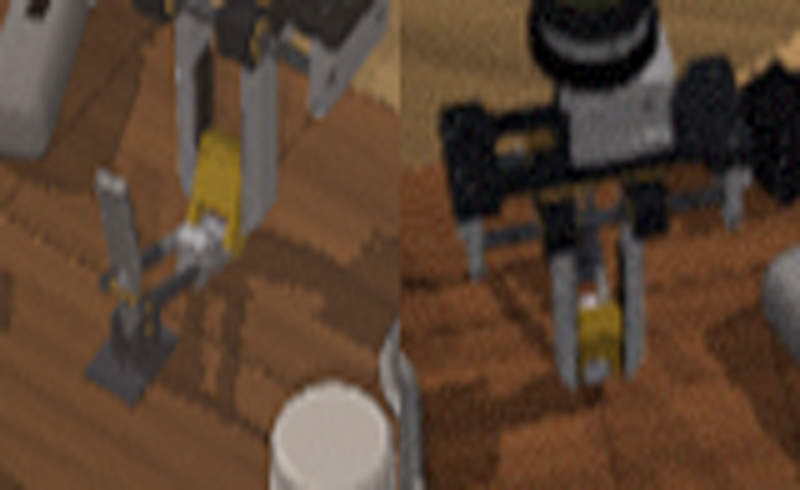

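The side view shows the bar seated inside the keeper. The lever tip is at (112,182), so q is about 0.77 against 0.754 predicted for a seated bar. I'll release, rise clear and shut the fingers.

Emit:
servo_tool(
  increments=[
    [0.5,[0,0,0],0],
    [0.5,[0,0,0],0],
    [0.5,[0,0,0],0],
    [0.5,[0,0,-10],0],
    [0.5,[0,0,-25],0],
  ],
)

```text
time: 14.78
tcp_pos: [0.6024, -0.061, 0.1638]
orientation: [[0.93, 0.368, -0.005], [0.368, -0.93, 0.001], [-0.005, -0.003, -1.0]]
ft_force: [0.0, 0.2, -0.1]
width: 0.0472
```

Emit:
servo_tool(
  increments=[
    [0.5,[0,0,-30],0],
    [0.4,[0,0,-35],0],
    [0.2,[-20,0,-20],0],
    [0,[-20,0,0],0],
    [0,[-5,0,0],0],
  ],
  newtons=30,
)

```text
time: 15.2
tcp_pos: [0.5608, -0.0784, 0.2531]
orientation: [[0.93, 0.368, 0.003], [0.368, -0.93, -0.001], [0.002, 0.002, -1.0]]
ft_force: [0.3, 0.5, -0.4]
width: 0.0234
```

```bash
python3 -c "
from h import *
st();snap('wrist','w20');snap('side','s20');st()
f=load('s20')['f'][210:310,270:370];cv2.imwrite('pics/s20z.png',cv2.resize(f,None,fx=6,fy=6,interpolation=cv2.INTER_CUBIC))
"
```

```text
t 15.2 tcp crate [-18.54   0.28 253.11] grasp [-18.54 272.11] F [ 0.4  0.4 -0.4] w 23.44 j [-0.2   0.3   1.41 -0.    1.43  0.99]
t 15.3 tcp crate [-17.64   0.42 251.38] grasp [-17.64 270.38] F [ 0.4  0.8 -0.8] w 15.98 j [-0.2   0.31  1.4  -0.    1.43  0.99]
```

View pics/s20z.png

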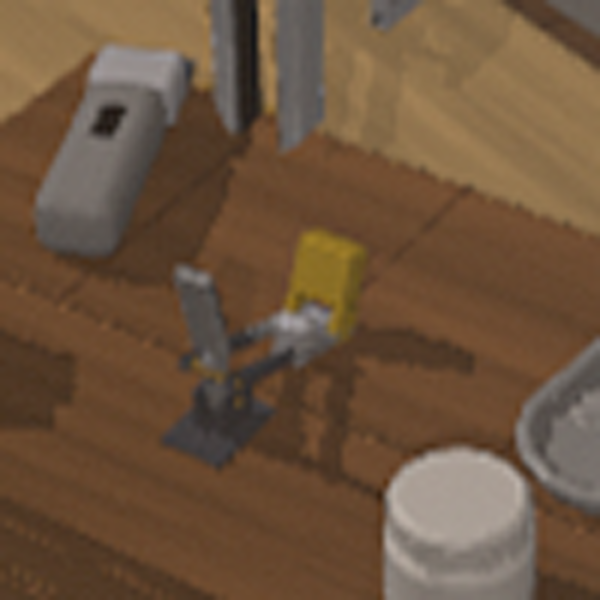

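View pics/w20.png

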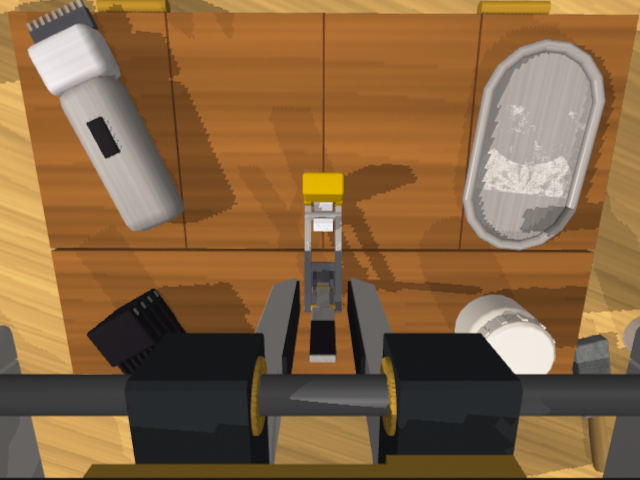

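```bash
python3 -c "
from h import *
z=load('w20')
cv2.imwrite('pics/w20z.png',cv2.resize(z['f'][165:265,280:365],None,fx=6,fy=6,interpolation=cv2.INTER_CUBIC))
zm=lambda v,y=0: ((proj(z,c2w((v[0],y,v[1]),TH,T0))-[280,165])*6).round(0)
print('lip',zm((-.5,139.5)),zm((-10.5,139.5)),'ridge',zm((10,133)),zm((17,133)))
for b in((0,129),(0,131),(4,129),(0,143.5)): print(b,zm(b))
"
```

```text
lip [262. 323.] [262. 398.] ridge [262. 234.] [262. 181.]
(0, 129) [262. 304.]
(0, 131) [262. 307.]
(4, 129) [262. 275.]
(0, 143.5) [262. 325.]
```

View pics/w20z.png

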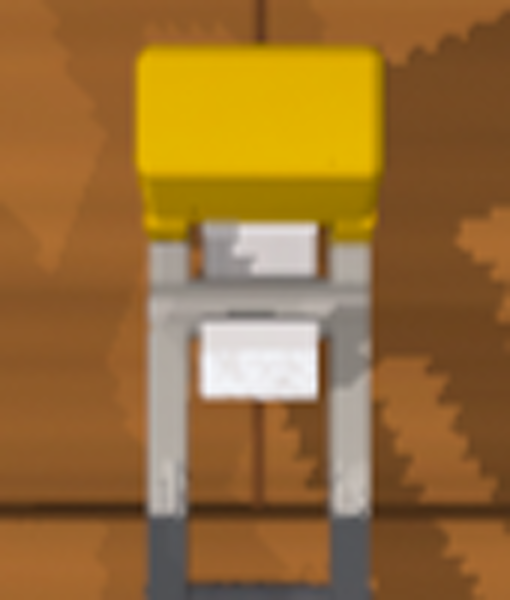

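In this view the crossbar runs at row 302 and the lip (322-398) overlaps its near side, so it is hooked under the lip. Now I bring the shut fingers in front of the lever tip.

Emit:
servo_tool(
  increments=[
    [0,[-12,0,0],0],
    [0,[-12,0,10],0],
    [0,[-8,0,18],0],
    [0,[0,0,16],0],
    [0,[0,0,0],0],
  ],
)

```text
time: 15.72
tcp_pos: [0.5314, -0.0891, 0.2035]
orientation: [[0.93, 0.368, -0.005], [0.368, -0.93, 0.001], [-0.005, -0.003, -1.0]]
ft_force: [0.1, 0.8, 0.4]
width: 0.0006
```

```bash
python3 -c "
from h import *
st()
pr=None
for a in range(104,181,4):
    r=np.radians(a); C=P+72*np.array([np.cos(r),np.sin(r)])+3*np.array([np.sin(r),-np.cos(r)])+[8,0]; print(a,C.round(1), '' if pr is None else (C-pr).round(1)); pr=C
"
```

```text
t 15.7167 tcp crate [-49.8    1.1  203.47] grasp [-49.8  222.47] F [0.4 0.7 0.4] w 0.61 j [-0.23  0.28  1.55  0.    1.32  0.96]
  q 1.960 phi 53.3 bar [-36.9 192.9]
104 [-66.5 206.6] 
108 [-71.4 205.4] [-4.9 -1.2]
112 [-76.2 203.9] [-4.8 -1.5]
116 [-80.9 202. ] [-4.7 -1.9]
120 [-85.4 199.9] [-4.5 -2.2]
124 [-89.8 197.4] [-4.4 -2.5]
128 [-94.  194.6] [-4.2 -2.8]
132 [-97.9 191.5] [-4.  -3.1]
136 [-101.7  188.2] [-3.8 -3.3]
140 [-105.2  184.6] [-3.5 -3.6]
144 [-108.5  180.7] [-3.3 -3.8]
148 [-111.5  176.7] [-3. -4.]
152 [-114.2  172.5] [-2.7 -4.2]
156 [-116.6  168. ] [-2.4 -4.4]
160 [-118.6  163.4] [-2.1 -4.6]
164 [-120.4  158.7] [-1.8 -4.7]
168 [-121.8  153.9] [-1.4 -4.8]
172 [-122.9  149. ] [-1.1 -4.9]
176 [-123.6  144. ] [-0.7 -5. ]
180 [-124.  139.] [-0.4 -5. ]
```

Emit:
servo_tool(
  increments=[
    [0,[-5,0,0],0],
    [0,[-5,0,0],0],
    [0,[-5,0,0],0],
    [0,[-4,0,0],0],
    [0,[-4,0,1],0],
  ],
)

```text
time: 16.13
tcp_pos: [0.5111, -0.098, 0.2066]
orientation: [[0.93, 0.368, 0.002], [0.368, -0.93, 0.0], [0.002, 0.001, -1.0]]
ft_force: [5.1, 2.7, 0.1]
width: 0.0005
```

```bash
python3 -c "
from h import *
st()"
```

```text
t 16.1333 tcp crate [-71.91   0.21 206.58] grasp [-71.91 225.58] F [5.7 0.7 0.1] w 0.54 j [-0.26  0.23  1.6   0.    1.3   0.93]
  q 2.040 phi 67.4 bar [-52.2 200.1]
```

Emit:
servo_tool(
  increments=[
    [0,[-4,0,1.5],0],
    [0,[-4,0,1.5],0],
    [0,[-4,0,2],0],
    [0,[-4,0,2],0],
    [0,[0,0,0],0],
  ],
)

```text
time: 16.55
tcp_pos: [0.4953, -0.1042, 0.1985]
orientation: [[0.93, 0.368, -0.001], [0.368, -0.93, -0.0], [-0.001, -0.0, -1.0]]
ft_force: [1.4, 0.4, 2.6]
width: -0.0001
```

```bash
python3 -c "
from h import *
st();snap('side','s21')
f=load('s21')['f'][210:310,250:350];cv2.imwrite('pics/s21z.png',cv2.resize(f,None,fx=6,fy=6,interpolation=cv2.INTER_CUBIC))
"
```

```text
t 16.55 tcp crate [-88.94   0.24 198.49] grasp [-88.94 217.49] F [ 1.5 -0.2  2.6] w -0.11 j [-0.28  0.21  1.65 -0.    1.28  0.91]
```

View pics/s21z.png

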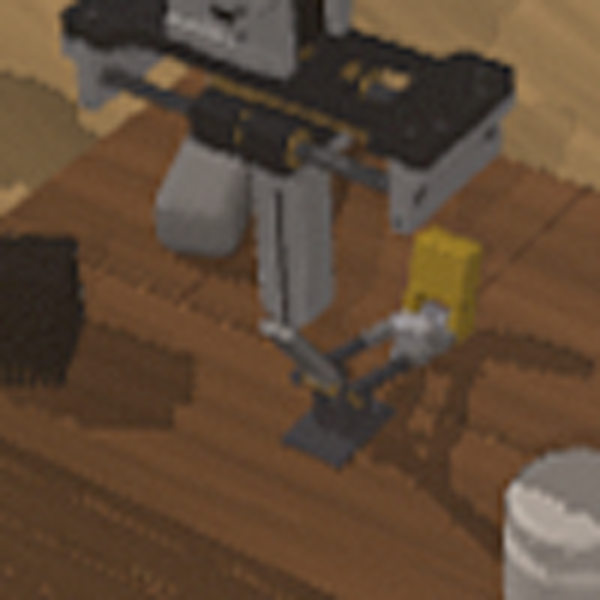

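The side view shows the lever swung back, with its tip at (270,330) under the shut fingers. The loop is still in the keeper and forces are below 6 N. I'll follow the arc.

Emit:
servo_tool(
  increments=[
    [0,[-4.5,0,3],0],
    [0,[-4.2,0,3],0],
    [0,[-4,0,3.1],0],
    [0,[-3.8,0,3.3],0],
    [0,[-3.5,0,3.6],0],
  ],
)

```text
time: 17.02
tcp_pos: [0.477, -0.1113, 0.1822]
orientation: [[0.93, 0.368, -0.0], [0.368, -0.93, 0.0], [-0.0, -0.0, -1.0]]
ft_force: [3.6, 0.7, 0.6]
width: 0.0005
```

```bash
python3 -c "
from h import *
st()"
```

```text
t 17.0167 tcp crate [-108.57    0.26  182.2 ] grasp [-108.57  201.2 ] F [ 3.6 -0.6  0.6] w 0.47 j [-0.3   0.19  1.72  0.    1.24  0.89]
```

Emit:
servo_tool(
  increments=[
    [0,[-3.2,0,3.8],0],
    [0,[-3,0,4],0],
    [0,[-2.7,0,4.2],0],
    [0,[-2.4,0,4.4],0],
    [0,[-1,0,2],0],
  ],
)

```text
time: 17.43
tcp_pos: [0.4653, -0.1158, 0.1635]
orientation: [[0.93, 0.368, -0.001], [0.368, -0.93, 0.0], [-0.001, -0.001, -1.0]]
ft_force: [1.2, -0.6, 1.5]
width: 0.0006
```

```bash
python3 -c "
from h import *
st();snap('side','s22')
f=load('s22')['f'][210:310,250:350];cv2.imwrite('pics/s22z.png',cv2.resize(f,None,fx=6,fy=6,interpolation=cv2.INTER_CUBIC))
"
```

```text
t 17.4333 tcp crate [-121.09    0.33  163.47] grasp [-121.09  182.47] F [ 0.9 -1.   1.5] w 0.56 j [-0.32  0.19  1.77 -0.    1.19  0.87]
```

View pics/s22z.png

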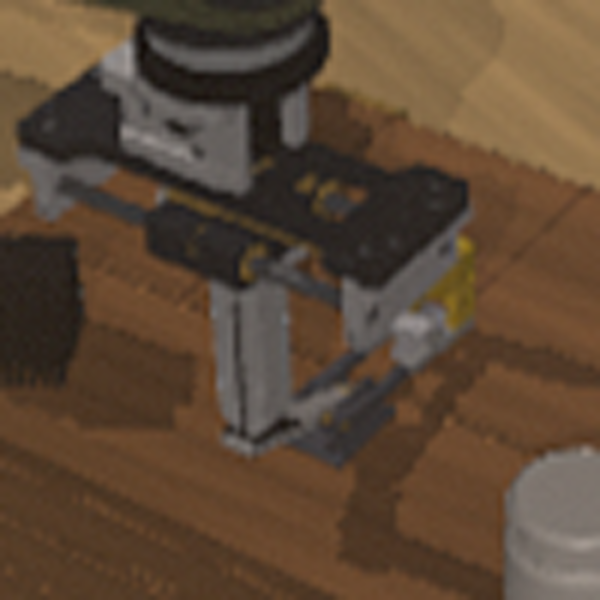

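The side view shows the lever nearly down, its tip at (240,440) under the fingers with the loop hooked. I'll press through centre to flat.

Emit:
servo_tool(
  increments=[
    [0,[-0.5,0,4],0],
    [0,[-0.5,0,4],0],
    [0,[-0.5,0,4],0],
    [0,[-0.4,0,4],0],
    [0,[0,0,3],0],
  ],
)

```text
time: 17.9
tcp_pos: [0.464, -0.1164, 0.1447]
orientation: [[0.93, 0.368, -0.001], [0.368, -0.93, 0.0], [-0.0, -0.0, -1.0]]
ft_force: [0.5, 0.1, 0.4]
width: 0.0005
```

```bash
python3 -c "
from h import *
st()"
```

```text
t 17.9 tcp crate [-122.53    0.27  144.69] grasp [-122.53  163.69] F [ 0.5 -0.1  0.4] w 0.52 j [-0.32  0.2   1.79 -0.    1.15  0.87]
```

Emit:
servo_tool(
  increments=[
    [0,[0,0,2],0],
    [0,[0,0,2],0],
    [0,[0,0,1.5],0],
    [0,[0,0,1],0],
    [0,[0,0,0],0],
  ],
)

```text
time: 18.32
tcp_pos: [0.4642, -0.1164, 0.1391]
orientation: [[0.93, 0.368, 0.0], [0.368, -0.93, -0.0], [0.0, 0.0, -1.0]]
ft_force: [-1.9, -0.0, 3.2]
width: 0.0005
```

```bash
python3 -c "
from h import *
st()"
```

```text
t 18.3167 tcp crate [-122.33    0.14  139.13] grasp [-122.33  158.13] F [-1.8  0.7  3.2] w 0.53 j [-0.32  0.21  1.8  -0.    1.13  0.87]
```

Contact is at 139.1, which is the clamped lever's top face (139). A light press will confirm the end stop, then I retreat and look.

Emit:
servo_tool(
  increments=[
    [0,[0,0,0.6],0],
    [0,[0,0,0.4],0],
    [0,[0,0,0],0],
    [0,[0,0,0],0],
    [0,[0,0,0],0],
  ],
)

```text
time: 18.73
tcp_pos: [0.4643, -0.1165, 0.1389]
orientation: [[0.93, 0.368, 0.001], [0.368, -0.93, -0.0], [0.001, 0.001, -1.0]]
ft_force: [-6.0, 0.9, 12.9]
width: 0.0004
```

```bash
python3 -c "
from h import *
st()"
```

```text
t 18.7333 tcp crate [-1.2225e+02  6.0000e-02  1.3885e+02] grasp [-122.25  157.85] F [-5.3  3.  12.9] w 0.38 j [-0.32  0.21  1.8  -0.    1.13  0.87]
```

Emit:
servo_tool(
  increments=[
    [0,[0,0,-10],0],
    [0,[0,0,-25],0],
    [0,[0,0,-35],0],
    [0,[0,0,-40],0],
    [0,[0,0,-40],0],
  ],
)

```text
time: 19.15
tcp_pos: [0.4637, -0.1163, 0.29]
orientation: [[0.93, 0.368, -0.0], [0.368, -0.93, 0.0], [-0.0, -0.0, -1.0]]
ft_force: [-0.8, -0.0, 0.5]
width: 0.0009
```

Emit:
servo_tool(
  increments=[
    [0,[-20,0,-20],0],
    [0,[-20,0,-10],0],
    [0,[0,0,0],0],
    [0,[0,0,0],0],
    [0,[0,0,0],0],
  ],
)

```text
time: 19.57
tcp_pos: [0.4272, -0.131, 0.3174]
orientation: [[0.93, 0.368, -0.0], [0.368, -0.93, 0.0], [-0.0, -0.0, -1.0]]
ft_force: [-0.4, -0.4, -0.9]
width: 0.0006
```

```bash
python3 -c "
from h import *
st();snap('side','s23');snap('wrist','w23');snap('scene','c23')
f=load('s23')['f'][210:310,250:380];cv2.imwrite('pics/s23z.png',cv2.resize(f,None,fx=6,fy=6,interpolation=cv2.INTER_CUBIC))
"
```

```text
t 19.5667 tcp crate [-1.6211e+02  1.1000e-01  3.1743e+02] grasp [-162.11  336.43] F [-0.5 -0.2 -0.9] w 0.55 j [-0.38 -0.    1.61  0.    1.53  0.81]
```

View pics/s23z.png

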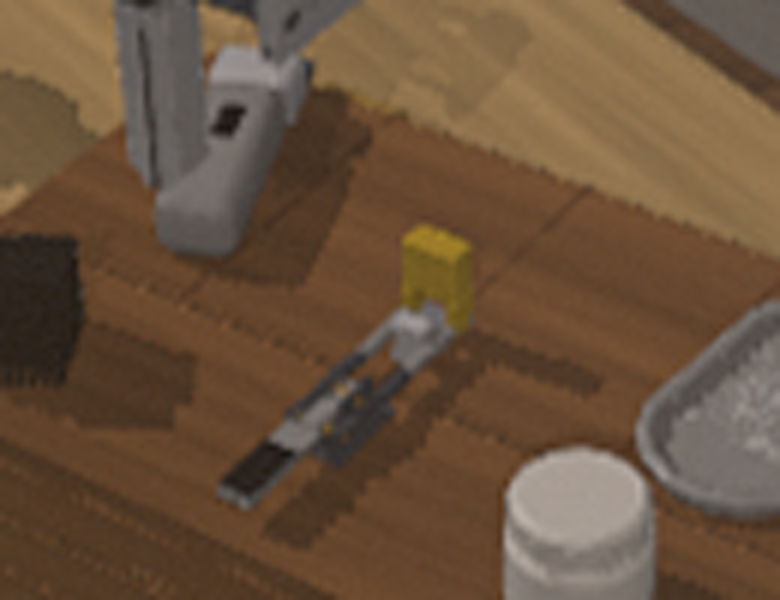

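View pics/w23.png

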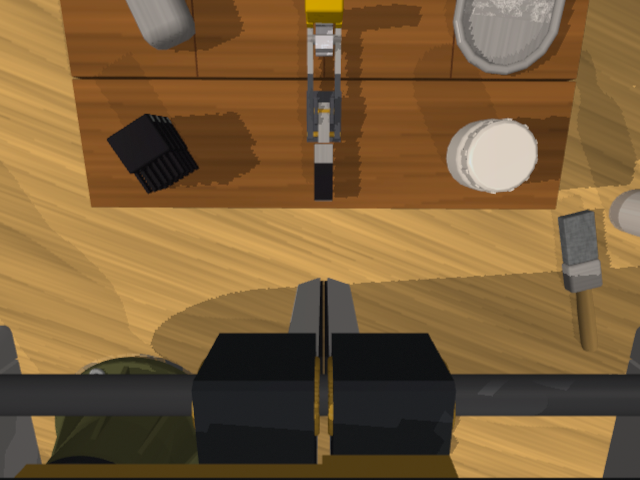

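View pics/c23.png

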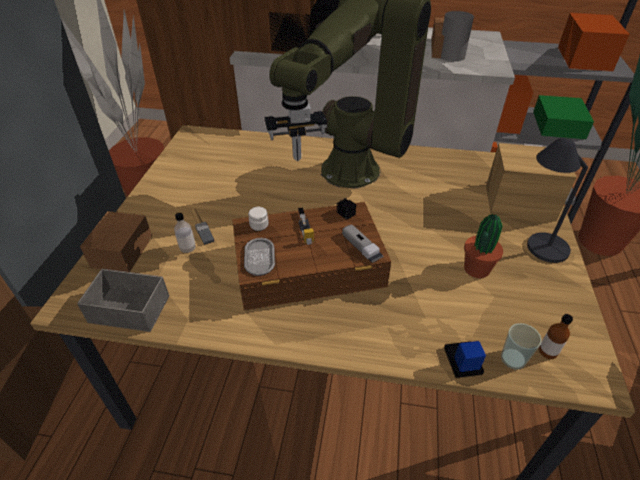

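The lever lies flat with its black patch up ((323,180) in the wrist view) and the other items look undisturbed. I'll check the hook and the level before handing in.

```bash
python3 -c "
from h import *
z=load('w23')
cv2.imwrite('pics/w23z.png',cv2.resize(z['f'][0:100,275:375],None,fx=6,fy=6,interpolation=cv2.INTER_CUBIC))
zm=lambda v,y=0: ((proj(z,c2w((v[0],y,v[1]),TH,T0))-[275,0])*6).round(0)
print('lip',zm((-.5,139.5)),zm((-10.5,139.5)))
for b in((0,129),(-.5,131),(-7.7,129),(-7.7,143.5)): print(b,zm(b))
p=lambda v:proj(z,c2w((v[0],0,v[1]),TH,T0)).round(1)
print('tip flat',p((-140,139)),'tip 8deg up',p((-139,150)))
"
```

```text
lip [298. 214.] [298. 292.]
(0, 129) [298. 230.]
(-0.5, 131) [298. 230.]
(-7.7, 129) [298. 288.]
(-7.7, 143.5) [298. 263.]
tip flat [323.9 201. ] tip 8deg up [323.9 201.7]
```

View pics/w23z.png

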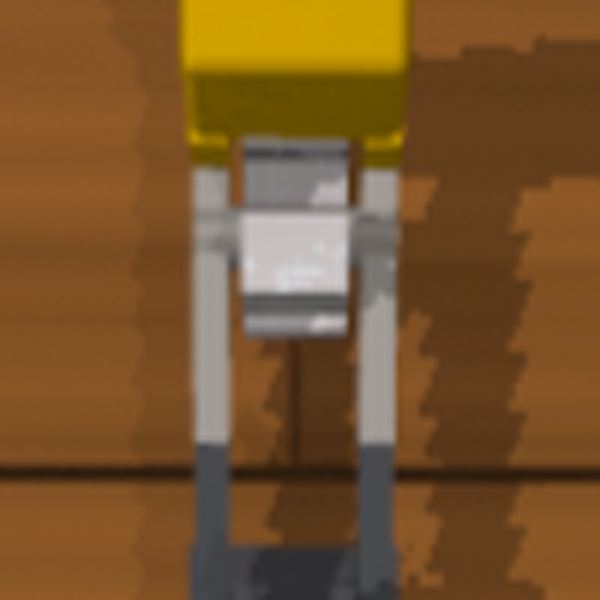

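The crossbar sits at row ~230 in the crop and passes under the lip (214-292). With draw 0 it would be at row 288, so the loop is drawn out about 7 mm and clamped.

```bash
python3 -c "
from h import *
hand_in(); print(get_obs()['time'])"
```

```text
the job is handed in; nothing more can be done
the job is handed in; nothing more can be done
```

The latch is hooked and clamped, and I handed the job in at about 20 s of the 64 s allowed. I swung the loop over by its yellow grip and lowered the crossbar into the keeper's slot. Then I drew it back under the lip, let go, and pushed the lever over past its centre with the shut fingers until it lay flat.

**What went wrong on the way:** the first 10 N grip slipped along the loop, so the crossbar came down on the keeper's lip with about 11 N. I backed off, re-gripped harder and tried again. After that, readings at the end of each move while hooking stayed at about 8 N or less.

**Last checks:**
- **Lever:** the fingers met it at 139 mm, which is its flat clamped height. A final press of about 13 N moved it no further, and the side picture shows it flat with the black patch up.
- **Hook:** the wrist picture shows the crossbar under the lip, drawn out about 7 mm, which is within the clamped range.
- **Surroundings:** the clipper, tray, combs, pot, cactus, brush and spray look unmoved. I judged this by eye, without measuring. The arm was clear of everything at hand-in.

Two readings did not fully agree: the pads had crept 2–4 mm on the grip by the end, and some wrist-view positions were about 1 mm off. I steered by where the grip appeared relative to the keeper instead.

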